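# Clear the empty wire reels into the returns case

### The arm

A 7-joint arm with a two-finger parallel gripper is mounted at the origin on the work surface. World frame = base frame: x ahead of the robot, y to its left, z up, the work surface at z = 0. Lengths are in mm, angles in rad, forces in N, time in s.
With the tool pointing down it reaches from about 400 to 875 mm from the base axis. Payload 6.5 kg.
Tool frame: the origin (TCP) lies where the fingers leave the gripper's body, on its centre line; the fingertips stand 73 mm ahead of it and the grasp point (between the pads) lies 54 mm ahead of it (arm.tip_extent is the distance from the TCP to the fingertips, in mm); z points along the fingers, y is the line along which they close (so a half turn about z gives the same grasp; the last joint's range is limited). The gripper opens to 85 mm and grips with 20 to 120 N. Pads are 22 mm wide; open, the fingers measure 114 mm over their backs; the gripper's body (76 mm by 85 mm) begins 54 mm behind the grasp point. The pads swing forward as they close: fully open they stand 13 mm farther back than shut.
Start: joints at [-1.241, 0.536, -0.004, 1.538, 0.003, 1.067, -0.071], TCP at [250.598, 599.742, 303.89] pointing down, gripper open.
Joint ranges: [-2.7, 2.7], [-0.37, 2.16], [-1.27, 1.26], [0.24, 2.4], [-1.31, 4.45], [0.19, 1.91], [-2.76, 2.76]. Speed limits (rad/s): [2.39, 2.39, 3.14, 3.14, 3.14, 3.14, 3.14].

### API

Orientations are given as a unit quaternion [w, x, y, z].
In Python, from rig import arm gives the robot as it stands.
- The arm moves only by the tool arm_command, never from a script. Its argument "series" is a list of rows, each a list of 7 numbers: the shift along the world's x, y, z normalised to -1 to 1, where 1 is 0.1 m, then the turn, a rotation vector about the world's x, y, z normalised to -1 to 1, where 1 is 0.1 rad, then the closure, from 0 (fully open) to 1 (shut). A call has exactly 8 rows; each row shifts and turns the commanded pose from where the row before left it; what a row does not reach is not made up. A row lasts 1/8 s, in which the tool goes at most 62.5 mm and 10.7 degrees, less where a joint would pass 70% of its speed; a pose out of reach is approached as far as the arm can. A call with a number of a shift or a turn outside -1 to 1 is refused whole. A call with a gripper value outside its range is refused whole. The fingers move at their own pace and stop on an object; "squeeze" is the grip in N (left out, the last holds). Time passes only in rows, so rows that do not move let the fingers close, or fill a call up. It gives the time, the measured TCP pose, the force, the opening and the grip force at its end, in the units of the state.
- arm.sense(): the state, without advancing time (a new reading comes with each control period).
- arm.read_camera(name): name is "scene" or "top" or "wrist"; returns (picture, depth): 400x640x3 uint8, red, green, blue; 400x640 float32, mm along the optical axis (not along the pixel's ray), 0 where there is no reading.
- arm.get_calibration(name): a dict with "fx", "fy", "cx", "cy" (pixels), "R" (3x3) and "t" (3): a world point X has camera coordinates R X + t; the wrist camera has in their place "hand_eye" (4x4, takes a point from camera to tool coordinates, whose origin is the TCP and whose axes are the flange's). Camera axes: x right, y down, z forward; pixel columns grow to the right and rows downward; lengths in mm; the calibration is good to about 2 mm. A picture is of the moment at which its call begins: read the wrist's pose just before it. get_calibration takes no time and is no camera call.
- arm.hand_in(): hands the job in; it is judged then, once.
The state is a dict: "t": time; "q": joint angles; "qvel": joint speeds; "tau": joint torques, N m; "ee_pos": TCP position; "eef_rot": TCP orientation; "contact_force": force on the tool from outside, world axes, zero at the start; "torque": the same for the moment, N m; "gripper_width": finger opening in mm; "grip_force": force on a finger pad.
Only numpy, scipy, OpenCV 4.12 (cv2) and the standard library are available. Lean on these libraries where they do the work, as an engineer would, in place of code of your own. Each camera call takes 0.05 s, during which the arm holds its last target. There are 200 camera calls.

### The job

Clear away every empty wire reel: lift the cover of the returns case gently right back onto its stop, lay all the reels side by side on the floor of the case - those lying on the bench and those on the de-reeling stands, whose axles come down out of the slots once the cam lever is flipped open - then lower the cover gently until it is fully shut. Leave the cam levers of both stands fully open, also that of a stand that holds no reel, and do not disturb the other things on the bench.

Things in the scene. Friction and masses are not known exactly. Their poses are not given: they have to be found in the camera images.
- reel_a: Empty wire reel, 0.25 kg: barrel 40 mm dia., 100 long between two hexagonal flanges (64 across flats, 74 corners, 5 thick), steel axle 12 dia. sticking 30 out of each, 170 over its ends. Origin: middle of the axle (32 above the bench when lying); y along the axle, turn about y arbitrary. Grip across the barrel from above midway. Starts in stand_a.
- reel_b: Empty wire reel, exactly like reel_a (size, origin, axes); when present, starts in stand_b.
- reel_c: Empty wire reel, exactly like reel_a (size, origin, axes); when present, lies on the bench.
- reel_d: Empty wire reel, exactly like reel_a (size, origin, axes); when present, lies on the bench.
- stand_a: Fixed de-reeling stand: two aluminium cheek plates, inner faces at y +-62 mm, 8 thick, x -46 to 108, top z 184, on posts at x 70 to 108; a cross plate at x 100 to 108; base plate 10 thick, x 10 to 110. Open in front and between the cheeks. Origin: on the bench below the seated axle; x to the rear, away from the open front, y along the axle, z up.
- stand_a_seat (a point): Middle of the seated axle, z 150 mm; the stand's axes. Each cheek has an L-shaped slot: here the axle lies on a ledge (6 mm below this point) behind a lip 3 mm high (x -14 to -8), with 16 mm of room up to the roof. Ahead of the lip the slot turns straight down. The closed cam stands in front of the axle's +y end. Open the cam, raise the axle 6 mm, then draw it forward.
- stand_a_mouth (a point): Middle between the open lower ends of the two slots: x -24, z 120 mm in the stand's frame; the stand's axes. The upright part of the slot is 20 mm wide in x (from -34 to -14), with a front prong from -46 to -34. Lower the axle straight down here until its middle is 18 mm or more under this point, then draw it forward 50 mm, clear of the prongs, before lifting.
- lever_a (a joint): Cam lever of stand_a: 0 closed (locks the axle), 1.75 rad fully open at its stop; grows as the knob swings up and to the rear. Stiff, stays where left, needs about 3.5 N at the knob.
- lever_a_knob (a point): Middle of the black knob of the cam lever of stand_a: cylinder 18 mm dia., 20 wide along the stand's y, room all round; pinch it from above along the stand's y and carry it round; it may turn in the fingers. Arc of 90 mm radius about the pivot at x -14, y +78, z 176 mm in the stand's frame; closed: forward of the pivot, 40 degrees above level; open: to its rear, equally high.
- stand_b: Fixed de-reeling stand: two aluminium cheek plates, inner faces at y +-62 mm, 8 thick, x -46 to 108, top z 184, on posts at x 70 to 108; a cross plate at x 100 to 108; base plate 10 thick, x 10 to 110. Open in front and between the cheeks. Origin: on the bench below the seated axle; x to the rear, away from the open front, y along the axle, z up.
- stand_b_seat (a point): Middle of the seated axle, z 150 mm; the stand's axes. Each cheek has an L-shaped slot: here the axle lies on a ledge (6 mm below this point) behind a lip 3 mm high (x -14 to -8), with 16 mm of room up to the roof. Ahead of the lip the slot turns straight down. The closed cam stands in front of the axle's +y end. Open the cam, raise the axle 6 mm, then draw it forward.
- stand_b_mouth (a point): Middle between the open lower ends of the two slots: x -24, z 120 mm in the stand's frame; the stand's axes. The upright part of the slot is 20 mm wide in x (from -34 to -14), with a front prong from -46 to -34. Lower the axle straight down here until its middle is 18 mm or more under this point, then draw it forward 50 mm, clear of the prongs, before lifting.
- lever_b (a joint): Cam lever of stand_b: 0 closed (locks the axle), 1.75 rad fully open at its stop; grows as the knob swings up and to the rear. Stiff, stays where left, needs about 3.5 N at the knob.
- lever_b_knob (a point): Middle of the black knob of the cam lever of stand_b: cylinder 18 mm dia., 20 wide along the stand's y, room all round; pinch it from above along the stand's y and carry it round; it may turn in the fingers. Arc of 90 mm radius about the pivot at x -14, y +78, z 176 mm in the stand's frame; closed: forward of the pivot, 40 degrees above level; open: to its rear, equally high.
- case: Grey returns case fixed to the bench, 200 (x) x 350 (y) x 90 mm, walls and floor 5 mm, open on top under the cover. Origin: centre of its underside; its front faces its own -x, z up. Holds four reels side by side with axles along its x (a pitch of 82 mm along y).
- cover (a joint): Cover of the case: 0 closed on the rim, grows as it opens, 1.75 rad on its open stop (leaning back 10 degrees past upright). Friction hinge: it stays where left; about 2 to 5 N at the bar.
- cover_bar (a point): Middle of the cover's handle bar: round steel, 12 mm diameter, 130 mm long along the case's y (108 mm free between its two arms), standing 40 mm ahead of the cover's front edge, 240 mm from the hinge and 3 mm above the hinge's level when closed. It may turn in the fingers.
- cover_hinge (a point): Middle of the cover's hinge line (along the case's y) on the case's rear rim, x +100, z 90 mm in the case's frame. The bar moves on an arc of 240 mm about it.
- wrench: Bystander: steel wrench, 170 long, lying on the bench. Not to be moved.
- screwdriver: Bystander: screwdriver, 170 long, lying on the bench. Not to be moved.
- carton: Bystander: closed cardboard carton 90 x 120 x 70. Not to be moved.
- jar: Bystander: jar, 66 diameter, 90 tall. Not to be moved.
- hammer: Bystander: hammer, 220 long, lying on the bench. Not to be moved.
- terminal_pot: Bystander: plain steel pot, 60 diameter, 50 tall. Not to be moved.

How it is judged (in metres and radians):
On the way, in this order (a step that is already met when the one before it is completed fails the run):
1. the cover is open on its stop (value of joint cover above 1.65 rad and velocity of joint cover below 0.1 rad/s), for 0.3 s.
2. every reel lies in the case while the cover is still open (x of reel_a in the frame of case between -0.06 and 0.06 m and y of reel_a in the frame of case between -0.155 and 0.155 m and z of reel_a in the frame of case between 0.02 and 0.06 m and x of reel_b in the frame of case between -0.06 and 0.06 m and y of reel_b in the frame of case between -0.155 and 0.155 m and z of reel_b in the frame of case between 0.02 and 0.06 m and x of reel_c in the frame of case between -0.06 and 0.06 m and y of reel_c in the frame of case between -0.155 and 0.155 m and z of reel_c in the frame of case between 0.02 and 0.06 m and x of reel_d in the frame of case between -0.06 and 0.06 m and y of reel_d in the frame of case between -0.155 and 0.155 m and z of reel_d in the frame of case between 0.02 and 0.06 m and linear speed of each of reel_a, reel_b, reel_c, reel_d below 0.03 m/s and value of joint cover above 1 rad), for 0.3 s.
At the end, for the whole second after the job is handed in: Every reel present lies at rest on the floor of the case (its middle within 60 mm of the case's centre along x and 155 mm along y, and under 60 mm high), the cover is shut (under 0.04 rad), and both cam levers are open (over 1.55 rad) (x of reel_a in the frame of case between -0.06 and 0.06 m and y of reel_a in the frame of case between -0.155 and 0.155 m and z of reel_a in the frame of case between 0.02 and 0.06 m and x of reel_b in the frame of case between -0.06 and 0.06 m and y of reel_b in the frame of case between -0.155 and 0.155 m and z of reel_b in the frame of case between 0.02 and 0.06 m and x of reel_c in the frame of case between -0.06 and 0.06 m and y of reel_c in the frame of case between -0.155 and 0.155 m and z of reel_c in the frame of case between 0.02 and 0.06 m and x of reel_d in the frame of case between -0.06 and 0.06 m and y of reel_d in the frame of case between -0.155 and 0.155 m and z of reel_d in the frame of case between 0.02 and 0.06 m and linear speed of each of reel_a, reel_b, reel_c, reel_d below 0.03 m/s and value of joint cover below 0.04 rad and value of joint each of lever_a, lever_b above 1.55 rad); the robot touches nothing.
It fails at once if the cover is slammed shut (over 1 rad/s in the last 0.12 rad) (value of joint cover below 0.12 rad and velocity of joint cover below -1 rad/s).
It fails at once if the cover is thrown against its open stop (over 1 rad/s in the last 0.12 rad) (value of joint cover above 1.63 rad and velocity of joint cover above 1 rad/s).
It fails at once if a bystander is moved by more than 50 mm (distance of any of wrench, screwdriver, carton, jar, hammer, terminal_pot from where it was at the start of the episode above 0.05 m).
Of reel_b, reel_c, reel_d only 1 to 3 are there at a start; the rules pass over those that are not, and their reading is None.
At some moment in a run one of reel_c, reel_d may be knocked a few centimetres aside while the robot is not near it.
Once in a run the grip may slacken for a moment while it holds something.
It also fails if it takes over 210 s, if anything falls off the work surface, if the arm or the gripper's body presses on something with over 40 N, if the wrist force passes 120 N, or if a joint passes its speed limit or range.

## Working session

There is one attempt and no reset: what is moved stays moved. The work goes in short steps, Python scripts to look and compute and a tool call to move; the robot and the scene stay as the last step left them, time stands still between calls to the robot, and variables do not carry over. Pictures are saved under pics/ and viewed, at most 14 in all, crops included, and the job is handed in when it is done.

Besides the shell and the picture viewer there is one more tool, called after ">>>" by a JSON object that holds its "op" and its "data", one argument or row to a line. arm_command: Moves the arm, as the interface text tells. Its arguments: {"type":"object","properties":{"series":{"type":"array"},"squeeze":{"type":"number"}},"required":["series"]}

```bash
mkdir -p pics; cat > h.py <<'E'
import numpy as np,cv2
from rig import arm
def snap(n,f=None):
    im,d=arm.read_camera(n)
    if f: cv2.imwrite('pics/'+f,im[:,:,::-1])
    return im,d
def world(n,d,R=None,p=None):
    c=arm.get_calibration(n)
    v,u=np.mgrid[0:400,0:640]
    P=np.stack([(u-c['cx'])/c['fx']*d,(v-c['cy'])/c['fy']*d,d],-1)
    if n=='wrist':
        H=np.array(c['hand_eye']);P=P@H[:3,:3].T+H[:3,3]
        return P@R.T+p
    return (P-np.array(c['t']))@np.array(c['R'])
E
python3 - <<'E'
from h import *
s=arm.sense();print(s)
for n in('top','scene'):
    im,d=snap(n,n+'0.png');W=world(n,d);np.savez('/tmp/'+n,im=im,d=d,W=W)
    c=arm.get_calibration(n);print(n,c)
c=arm.get_calibration('wrist');print(c)
E
```

```text
{'t': 0.0, 'q': array([-1.2412121 ,  0.53721763, -0.00445947,  1.53886461,  0.00262304,
        1.06730747, -0.07121207]), 'qvel': array([ 0.00012681,  0.00033568, -0.00037067, -0.00202   , -0.00052032,
       -0.00070656,  0.00039517]), 'tau': array([ 1.53764038e-03, -5.83423376e+01,  1.04934331e+00, -2.59098852e+01,
        1.23739810e-02,  9.45821113e-03,  1.58838310e-05]), 'ee_pos': array([250.40228267, 599.28197371, 302.98276252]), 'eef_rot': array([-1.06596172e-04,  1.96559355e-01,  9.80491519e-01, -8.89282880e-04]), 'contact_force': array([-0.51575264, -0.1143711 ,  0.67071853]), 'torque': array([ 0.03499948, -0.04846342,  0.02856474]), 'grip_force': 0.0, 'gripper_width': 84.47390808156725}
top {'fx': 370.79705962423844, 'fy': 370.79705962423844, 'cx': 313.3617257431748, 'cy': 198.1880076845018, 'R': array([[-0.02957783, -0.99953517, -0.00738828],
       [-0.998023  ,  0.02994154, -0.0552594 ],
       [ 0.05545493,  0.00573922, -0.9984447 ]]), 't': array([   9.66313507,  563.55255077, 1409.19942397])}
scene {'fx': 433.4407974618585, 'fy': 433.4407974618585, 'cx': 320.03140020134873, 'cy': 198.49781088412817, 'R': array([[-0.72812813,  0.6852994 , -0.0139342 ],
       [ 0.42570807,  0.43619358, -0.79278484],
       [-0.53721696, -0.58318084, -0.6093423 ]]), 't': array([ 415.59593814, -129.79888195, 1847.48219608])}
{'fx': 294.45016725134343, 'fy': 294.45016725134343, 'cx': 317.32021344938556, 'cy': 198.2877019956144, 'hand_eye': array([[-3.94347519e-04, -9.62069023e-01, -2.72805863e-01,
         6.83708754e+01],
       [ 9.99999881e-01, -3.01426587e-04, -3.82522171e-04,
         7.96878824e-01],
       [ 2.85781792e-04, -2.72805981e-01,  9.62069028e-01,
        -6.99926752e+01],
       [ 0.00000000e+00,  0.00000000e+00,  0.00000000e+00,
         1.00000000e+00]])}
```

View pics/top0.png

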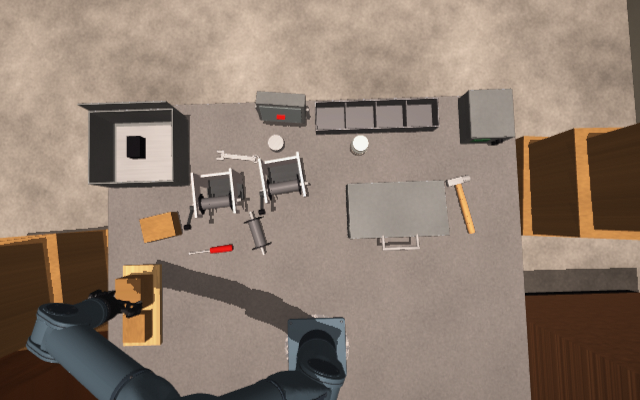

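View pics/scene0.png

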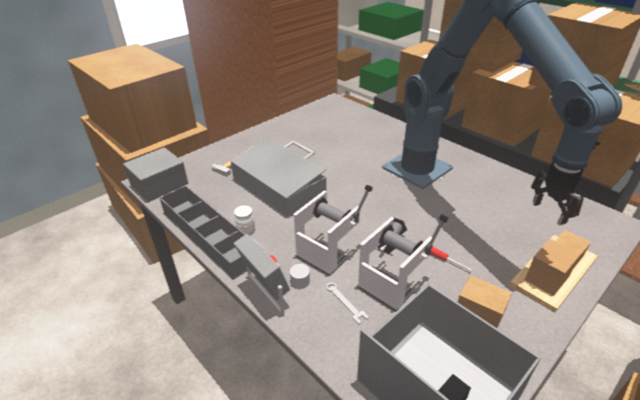

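The top view shows a closed case at (398,210) with its bar at (400,243). Two loaded stands stand at (217,190) and (283,175), with knobs near (187,225) and (262,210). One reel lies on the bench at (258,232). The bystanders are around these.

```bash
python3 - <<'E'
from h import *
z=np.load('/tmp/top.npz');W=z['W'];im=z['im'].astype(int)
v,u=np.mgrid[0:400,0:640]
def reg(a,b,c,d): return (u>=a)&(u<b)&(v>=c)&(v<d)
print('bench z',np.median(W[reg(290,340,220,280)][:,2]))
for nm,r in (('L',reg(180,252,160,222)),('R',reg(252,318,148,205))):
    m=r&(W[...,2]>176)&(W[...,2]<194)
    P=W[m];b=cv2.minAreaRect(P[:,:2].astype(np.float32));print(nm,m.sum(),b,np.median(P[:,2]),cv2.boxPoints(b).round().tolist())
    m=r&(W[...,2]>140)&(W[...,2]<175)&(im.max(2)<110);
    P=W[m];print(' reel pts',m.sum(),np.median(P,0))
for nm,r in (('kL',reg(170,200,200,240)),('kR',reg(250,275,190,222))):
    m=r&(W[...,2]>222)&(W[...,2]<260);P=W[m];print(nm,m.sum(),P.mean(0).round(1),P[:,2].max())
r=reg(340,455,170,245);m=r&(W[...,2]>84)&(W[...,2]<110);P=W[m]
b=cv2.minAreaRect(P[:,:2].astype(np.float32));print('case',m.sum(),np.median(P[:,2]),b,cv2.boxPoints(b).round().tolist())
m2=reg(375,425,237,255)&(W[...,2]>60);P=W[m2];b=cv2.minAreaRect(P[:,:2].astype(np.float32));print('bar',m2.sum(),P.mean(0),b)
m=r&(v<236)&(W[...,2]>84);P=W[m];b=cv2.minAreaRect(P[:,:2].astype(np.float32));print('cov',b,cv2.boxPoints(b).round().tolist())
r=reg(238,275,205,258)&(W[...,2]>14)&(W[...,2]<90);n,l=cv2.connectedComponents(r.astype(np.uint8))
for i in range(1,n):
    P=W[l==i]
    if len(P)>30:
        b=cv2.minAreaRect(P[:,:2].astype(np.float32));print('reel',len(P),P.mean(0),P[:,2].max(),b,cv2.boxPoints(b).round().tolist())
E
```

```text
bench z -0.8183678619910904
L 330 ((582.1016845703125, 338.86163330078125), (151.51577758789062, 154.3254852294922), 4.329384803771973) 181.74647854503075 [[501.0, 410.0], [512.0, 256.0], [663.0, 268.0], [652.0, 422.0]]
 reel pts 344 [568.73330558 359.85432436 160.26170017]
R 289 ((629.1605834960938, 104.668212890625), (154.3146209716797, 153.8983917236328), 7.349302291870117) 182.79822342063127 [[543.0, 171.0], [562.0, 18.0], [716.0, 38.0], [696.0, 191.0]]
 reel pts 184 [588.23904781 118.52947519 159.62962819]
kL 49 [474.3 400.7 241.1] 253.14488325684704
kR 49 [516.9 160.1 240.7] 252.17822153349374
case 2594 102.80789621286618 ((510.0146484375, -307.5914306640625), (200.90753173828125, 351.1529235839844), 0.3511139452457428) [[408.0, -133.0], [411.0, -484.0], [612.0, -483.0], [609.0, -131.0]]
bar 217 [ 384.86166008 -297.10554884  147.75250627] ((413.3080139160156, -191.3643341064453), (373.8973693847656, 67.14653015136719), 78.14302825927734)
cov ((517.1779174804688, -250.90667724609375), (469.2139892578125, 194.79263305664062), 88.40742492675781) [[413.0, -483.0], [608.0, -488.0], [621.0, -19.0], [426.0, -14.0]]
reel 391 [437.73789463 208.37429648  45.76912038] 67.13623966449344 ((437.82305908203125, 206.65313720703125), (168.4738311767578, 66.29215240478516), 19.234342575073242) [[347.0, 210.0], [369.0, 148.0], [528.0, 203.0], [506.0, 266.0]]
```

>>> {"op": "arm_command", "data": {
  "series": [
    [0.21, -0.44, 0.1, 0, 0, -0.98, 0],
    [0.21, -0.44, 0.1, 0, 0, -0.98, 0],
    [0.21, -0.44, 0.1, 0, 0, -0.98, 0],
    [0.21, -0.44, 0.1, 0, 0, -0.98, 0],
    [0.21, -0.44, 0.1, 0, 0, -0.98, 0],
    [0.21, -0.44, 0.1, 0, 0, -0.98, 0],
    [0.21, -0.44, 0.1, 0, 0, -0.98, 0],
    [0.21, -0.44, 0.1, 0, 0, -0.98, 0]
  ],
  "squeeze": 60
}}

```text
t: 1.1
ee_pos: [418.9, 246.1, 384.0]
eef_rot: [-0.0, 0.558, 0.83, -0.0]
contact_force: [1.3, 0.4, -0.4]
gripper_width: 85.5
grip_force: 0.0
```

>>> {"op": "arm_command", "data": {
  "series": [
    [0.04, -0.38, 0, 0, 0, -0.49, 0.6],
    [0.04, -0.38, 0, 0, 0, -0.49, 0.6],
    [0.04, -0.38, 0, 0, 0, -0.49, 0.6],
    [0.04, -0.38, 0, 0, 0, -0.49, 0.6],
    [0.04, -0.38, 0, 0, 0, -0.49, 0.6],
    [0.04, -0.38, 0, 0, 0, -0.49, 0.6],
    [0.04, -0.38, 0, 0, 0, -0.49, 0.6],
    [0.04, -0.38, 0, 0, 0, -0.49, 0.6]
  ]
}}

```text
t: 2.1
ee_pos: [450.4, -57.4, 383.8]
eef_rot: [-0.0, 0.708, 0.706, -0.0]
contact_force: [0.2, -0.3, -0.8]
gripper_width: 33.9
grip_force: 0.0
```

>>> {"op": "arm_command", "data": {
  "series": [
    [-0.1, -0.31, -0.12, 0, 0, 0, 0.6],
    [-0.1, -0.31, -0.12, 0, 0, 0, 0.6],
    [-0.1, -0.31, -0.12, 0, 0, 0, 0.6],
    [-0.1, -0.31, -0.12, 0, 0, 0, 0.6],
    [-0.1, -0.31, -0.12, 0, 0, 0, 0.6],
    [-0.1, -0.31, -0.12, 0, 0, 0, 0.6],
    [-0.1, -0.31, -0.12, 0, 0, 0, 0.6],
    [-0.1, -0.31, -0.12, 0, 0, 0, 0.6]
  ]
}}

```text
t: 3.1
ee_pos: [370.1, -305.0, 287.3]
eef_rot: [-0.0, 0.707, 0.707, 0.0]
contact_force: [-0.2, 0.4, 1.1]
gripper_width: 33.9
grip_force: 0.0
```

```bash
cat >> h.py <<'E'
from scipy.spatial.transform import Rotation as Ro
def pose():
    s=arm.sense();q=s['eef_rot'];R=Ro.from_quat([q[1],q[2],q[3],q[0]]).as_matrix()
    return R,s['ee_pos'],s
def st():
    R,p,s=pose();print('t',round(s['t'],2),'p',p.round(1),'psi',np.degrees(np.arctan2(R[1,1],R[0,1])).round(2),'tilt',R[:,2].round(3),'F',s['contact_force'].round(1),'w',round(s['gripper_width'],1),'g',round(s['grip_force'],1))
E
python3 - <<'E'
from h import *
st();R,p,_=pose();im,d=snap('wrist','w1.png');W=world('wrist',d,R,p);np.savez('/tmp/w1',im=im,W=W)
snap('top','top1.png')
E
```

```text
t 3.1 p [ 370.1 -305.   287.3] psi -0.04 tilt [-0.  0. -1.] F [-0.2  0.4  1.1] w 33.9 g 0.0
```

View pics/w1.png

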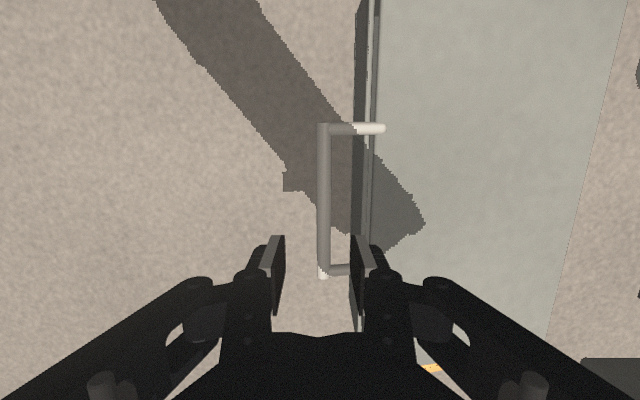

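View pics/top1.png

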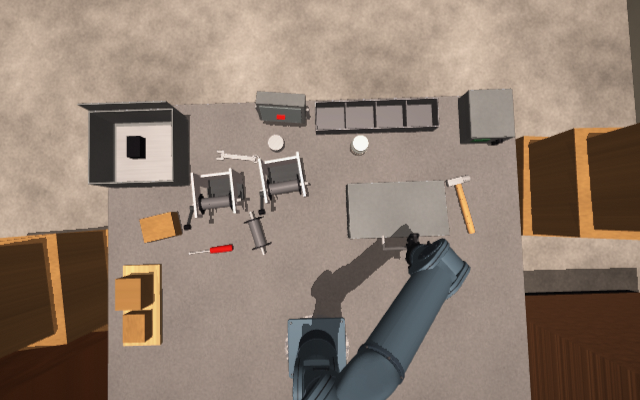

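The wrist view shows the handle bar at u≈323, v 125–275, lying along world y, and the case edge to its right. The new top view shows no fourth reel.

```bash
python3 - <<'E'
from h import *
W=np.load('/tmp/w1.npz')['W']
for v in (140,180,220,255):
    P=W[v,319:328];print(v,P.mean(0).round(1))
    P=W[v,300:345]; P=P[P[:,2]>60];print('  x range',P[:,0].min().round(1),P[:,0].max().round(1),P[:,2].max().round(1))
for u in (335,360):
    for a,b in((110,150),(255,290)):
        P=W[a:b,u];P=P[(P[:,2]>60)];print(u,len(P),P[:,1].min().round(1) if len(P) else '',P[:,1].max().round(1) if len(P) else '')
E
```

```text
140 [ 375.4 -253.5  134.2]
  x range 370.1 380.7 135.4
180 [ 374.7 -278.6  159.1]
  x range 370.1 381.0 357.3
220 [ 375.6 -316.8  134.3]
  x range 370.8 381.4 135.5
255 [ 375.7 -347.6  134.5]
  x range 370.7 381.8 135.2
335 15 -250.2 -235.5
335 11 -367.5 -360.8
360 39 -267.5 -231.0
360 35 -302.8 -293.0
```

>>> {"op": "arm_command", "data": {
  "series": [
    [0.02, 0, -0.2, 0, 0, 0, 0.6],
    [0.02, 0, -0.2, 0, 0, 0, 0.6],
    [0.015, 0, -0.25, 0, 0, 0, 0.6],
    [0, 0, -0.25, 0, 0, 0, 0.6],
    [0, 0, -0.15, 0, 0, 0, 0.6],
    [0, 0, 0, 0, 0, 0, 0.6],
    [0, 0, 0, 0, 0, 0, 1],
    [0, 0, 0, 0, 0, 0, 1]
  ],
  "squeeze": 40
}}

```text
t: 4.2
ee_pos: [374.9, -304.5, 183.4]
eef_rot: [-0.001, 0.708, 0.707, -0.0]
contact_force: [-4.5, -0.3, 0.8]
gripper_width: 10.6
grip_force: 39.1
```

```bash
python3 - <<'E'
from h import *
st()
a=np.arange(.161,1.775,.0535);P=np.c_[612.5-240*np.cos(a),90+240*np.sin(a)];D=np.diff(P,axis=0)/100
print(len(D))
for i in range(0,len(D),8):print([[x,0,z] for x,z in D[i:i+8].round(3)])
E
```

```text
t 4.2 p [ 374.9 -304.5  183.4] psi -0.09 tilt [-0.001  0.    -1.   ] F [-4.5 -0.3  0.8] w 10.6 g 39.1
30
[[np.float64(0.024), 0, np.float64(0.126)], [np.float64(0.031), 0, np.float64(0.125)], [np.float64(0.037), 0, np.float64(0.123)], [np.float64(0.044), 0, np.float64(0.121)], [np.float64(0.05), 0, np.float64(0.118)], [np.float64(0.056), 0, np.float64(0.115)], [np.float64(0.063), 0, np.float64(0.112)], [np.float64(0.068), 0, np.float64(0.109)]]
[[np.float64(0.074), 0, np.float64(0.105)], [np.float64(0.08), 0, np.float64(0.101)], [np.float64(0.085), 0, np.float64(0.096)], [np.float64(0.09), 0, np.float64(0.092)], [np.float64(0.095), 0, np.float64(0.087)], [np.float64(0.099), 0, np.float64(0.081)], [np.float64(0.103), 0, np.float64(0.076)], [np.float64(0.107), 0, np.float64(0.07)]]
[[np.float64(0.111), 0, np.float64(0.065)], [np.float64(0.114), 0, np.float64(0.059)], [np.float64(0.117), 0, np.float64(0.052)], [np.float64(0.12), 0, np.float64(0.046)], [np.float64(0.122), 0, np.float64(0.04)], [np.float64(0.124), 0, np.float64(0.033)], [np.float64(0.126), 0, np.float64(0.026)], [np.float64(0.127), 0, np.float64(0.02)]]
[[np.float64(0.128), 0, np.float64(0.013)], [np.float64(0.128), 0, np.float64(0.006)], [np.float64(0.128), 0, np.float64(-0.001)], [np.float64(0.128), 0, np.float64(-0.008)], [np.float64(0.128), 0, np.float64(-0.015)], [np.float64(0.127), 0, np.float64(-0.022)]]
```

>>> {"op": "arm_command", "data": {
  "series": [
    [0.02, 0, 0.12, 0, 0, 0, 1],
    [0.03, 0, 0.125, 0, 0, 0, 1],
    [0.037, 0, 0.123, 0, 0, 0, 1],
    [0.044, 0, 0.121, 0, 0, 0, 1],
    [0.05, 0, 0.118, 0, 0, 0, 1],
    [0.056, 0, 0.115, 0, 0, 0, 1],
    [0.063, 0, 0.112, 0, 0, 0, 1],
    [0.068, 0, 0.109, 0, 0, 0, 1]
  ]
}}

```text
t: 5.2
ee_pos: [410.8, -304.3, 278.1]
eef_rot: [-0.002, 0.708, 0.706, -0.001]
contact_force: [-7.2, -0.6, -1.6]
gripper_width: 10.7
grip_force: 38.9
```

>>> {"op": "arm_command", "data": {
  "series": [
    [0.074, 0, 0.105, 0, 0, 0, 1],
    [0.08, 0, 0.101, 0, 0, 0, 1],
    [0.085, 0, 0.096, 0, 0, 0, 1],
    [0.09, 0, 0.092, 0, 0, 0, 1],
    [0.095, 0, 0.087, 0, 0, 0, 1],
    [0.099, 0, 0.081, 0, 0, 0, 1],
    [0.103, 0, 0.076, 0, 0, 0, 1],
    [0.107, 0, 0.07, 0, 0, 0, 1]
  ]
}}

```text
t: 6.2
ee_pos: [482.7, -304.3, 350.8]
eef_rot: [-0.004, 0.708, 0.706, -0.001]
contact_force: [-17.5, 5.6, 20.5]
gripper_width: 10.5
grip_force: 40.4
```

>>> {"op": "arm_command", "data": {
  "series": [
    [0.1, 0, 0.085, 0, 0, 0, 1],
    [0.105, 0, 0.075, 0, 0, 0, 1],
    [0.11, 0, 0.065, 0, 0, 0, 1],
    [0.115, 0, 0.055, 0, 0, 0, 1],
    [0.12, 0, 0.045, 0, 0, 0, 1],
    [0.122, 0, 0.035, 0, 0, 0, 1],
    [0.125, 0, 0.026, 0, 0, 0, 1],
    [0.125, 0, 0.02, 0, 0, 0, 1]
  ]
}}

```text
t: 7.2
ee_pos: [579.5, -303.6, 389.2]
eef_rot: [-0.0, 0.707, 0.707, 0.001]
contact_force: [-3.4, 4.0, -0.9]
gripper_width: 10.6
grip_force: 39.1
```

>>> {"op": "arm_command", "data": {
  "series": [
    [0.12, 0, 0.013, 0, 0, 0, 1],
    [0.12, 0, 0.006, 0, 0, 0, 1],
    [0.12, 0, 0, 0, 0, 0, 1],
    [0.12, 0, -0.006, 0, 0, 0, 1],
    [0.1, 0, -0.01, 0, 0, 0, 1],
    [0.08, 0, -0.014, 0, 0, 0, 1],
    [0.07, 0, -0.014, 0, 0, 0, 1],
    [0.06, 0, -0.012, 0, 0, 0, 1]
  ]
}}

```text
t: 8.2
ee_pos: [657.7, -303.5, 387.4]
eef_rot: [-0.001, 0.707, 0.707, 0.0]
contact_force: [-19.6, 10.8, 20.7]
gripper_width: 10.2
grip_force: 42.7
```

>>> {"op": "arm_command", "data": {
  "series": [
    [0, 0, 0, 0, 0, 0, 1],
    [0, 0, 0, 0, 0, 0, 1],
    [0, 0, 0, 0, 0, 0, 0.6],
    [0, 0, 0, 0, 0, 0, 0.6],
    [0, 0, 0, 0, 0, 0, 0.6],
    [0, 0, 0.2, 0, 0, 0, 0.6],
    [0, 0, 0.2, 0, 0, 0, 0.6],
    [0, 0, 0.1, 0, 0, 0, 0.6]
  ]
}}

```text
t: 9.2
ee_pos: [657.7, -304.7, 436.0]
eef_rot: [0.001, 0.707, 0.707, 0.0]
contact_force: [-0.9, -0.4, -0.6]
gripper_width: 34.2
grip_force: 0.0
```

>>> {"op": "arm_command", "data": {
  "series": [
    [-0.2, 0, 0, 0, 0, 0, 0],
    [-0.4, 0, 0, 0, 0, 0, 0],
    [-0.4, 0.1, 0, 0, 0, 0, 0],
    [-0.4, 0.1, 0, 0, 0, 0, 0],
    [-0.1, 0, 0, 0, 0, 0, 0],
    [0, 0, 0, 0, 0, 0, 0],
    [0, 0, 0, 0, 0, 0, 0],
    [0, 0, 0, 0, 0, 0, 0]
  ]
}}

```text
t: 10.2
ee_pos: [508.3, -284.2, 434.6]
eef_rot: [0.0, 0.707, 0.707, -0.0]
contact_force: [-0.6, -0.1, -0.1]
gripper_width: 85.3
grip_force: 0.0
```

```bash
python3 - <<'E'
from h import *
st();R,p,_=pose();im,d=snap('wrist','w2.png');W=world('wrist',d,R,p);np.savez('/tmp/w2',im=im,W=W)
im,d=snap('top');W=world('top',d);np.savez('/tmp/t2',im=im,W=W)
v,u=np.mgrid[0:400,0:640]
r=(u>235)&(u<278)&(v>205)&(v<260)&(W[...,2]>14)&(W[...,2]<90);n,l,sta,_=cv2.connectedComponentsWithStats(r.astype(np.uint8))
P=W[l==1+np.argmax(sta[1:,4])];b=cv2.minAreaRect(P[:,:2].astype(np.float32));print('reel',b)
E
```

```text
t 10.2 p [ 508.3 -284.2  434.6] psi -0.02 tilt [-0.    -0.001 -1.   ] F [-0.6 -0.1 -0.1] w 85.3 g 0.0
reel ((437.02362060546875, 208.76058959960938), (167.78758239746094, 73.39794921875), 14.292999267578125)
```

View pics/w2.png

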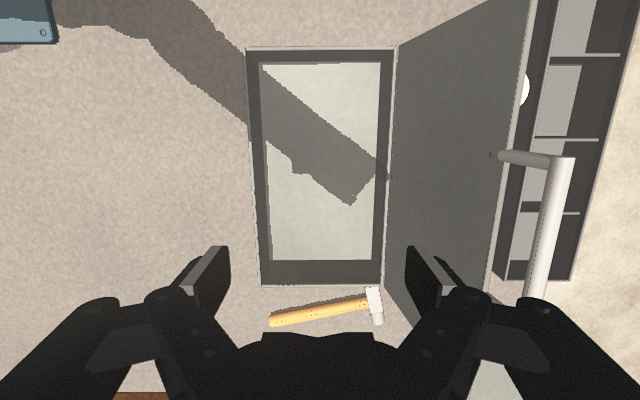

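The cover stands open at the right. The case rim corners are at about (247,47), (397,47), (262,285) and (382,285), and the floor is empty. The hammer is just past the far end.

```bash
python3 - <<'E'
from h import *
z=np.load('/tmp/w2.npz');W=z['W'];v,u=np.mgrid[0:400,0:640]
m=(W[...,2]>80)&(W[...,2]<98)&(u>230)&(u<400)&(v<300);P=W[m]
print(m.sum(),np.median(P[:,2]),np.percentile(P,[1,99],axis=0).round(1))
for v0 in (100,200,270):
    q=W[v0,230:400];k=q[(q[:,2]>80)&(q[:,2]<98)];print(v0,k[:,0].min(),k[:,0].max())
for u0 in (280,320,370):
    q=W[:300,u0];k=q[(q[:,2]>80)&(q[:,2]<98)];print(u0,k[:,1].min(),k[:,1].max())
m=(W[...,2]>-5)&(W[...,2]<20)&(u>280)&(u<360)&(v>100)&(v<240);print('floor',np.median(W[m][:,2]))
# bench reel, top view t2: axle via barrel/flange points
T=np.load('/tmp/t2.npz')['W'];v,u=np.mgrid[0:400,0:640]
r=(u>235)&(u<278)&(v>205)&(v<260)&(T[...,2]>14)&(T[...,2]<90);n,l,sta,_=cv2.connectedComponentsWithStats(r.astype(np.uint8))
P=T[l==1+np.argmax(sta[1:,4])];e=np.linalg.svd(P[:,:2]-P[:,:2].mean(0),full_matrices=False)[2][0];print('pca ang',np.degrees(np.arctan2(e[1],e[0])),P.mean(0))
f=P[(P[:,2]>46)];print('flange',f.mean(0),len(f)); pr=(f[:,:2]-P[:,:2].mean(0))@e
for s in(pr>35,pr<-35):print(f[s].mean(0),s.sum())
E
```

```text
4208 89.49513798025413 [[ 413.1 -478.4   80.3]
 [ 614.7 -130.4   97.3]]
100 413.8820200403959 613.4131869408623
200 415.1865515570141 613.9755202448571
270 413.9856945249567 615.4251312694554
280 -479.0042688028434 -131.23548118129133
320 -477.53243935276123 -130.66283629390742
370 -477.496085497713 -130.63547909631882
floor 5.141517058346835
pca ang -163.30193199068995 [437.73733637 208.60915403  46.04190912]
flange [437.97061012 209.99836682  51.90077879] 217
[393.02099131 195.93752626  54.29238837] 46
[482.64599255 223.01022475  54.18538162] 51
```

>>> {"op": "arm_command", "data": {
  "series": [
    [-0.05, 0.31, -0.08, 0, 0, 0.93, 0],
    [-0.05, 0.31, -0.08, 0, 0, 0.93, 0],
    [-0.05, 0.31, -0.08, 0, 0, 0.93, 0],
    [-0.05, 0.31, -0.08, 0, 0, 0.93, 0],
    [-0.05, 0.31, -0.08, 0, 0, 0.93, 0],
    [-0.05, 0.31, -0.08, 0, 0, 0.93, 0],
    [-0.05, 0.31, -0.08, 0, 0, 0.93, 0],
    [-0.05, 0.31, -0.08, 0, 0, 0.93, 0]
  ]
}}

```text
t: 11.3
ee_pos: [467.5, -35.3, 370.7]
eef_rot: [0.0, 0.401, 0.916, 0.0]
contact_force: [0.2, 0.1, -0.4]
gripper_width: 85.4
grip_force: 0.0
```

>>> {"op": "arm_command", "data": {
  "series": [
    [-0.05, 0.31, -0.08, 0, 0, 0.93, 0],
    [-0.05, 0.31, -0.08, 0, 0, 0.93, 0],
    [-0.05, 0.31, -0.08, 0, 0, 0.93, 0],
    [-0.05, 0.31, -0.08, 0, 0, 0.93, 0],
    [-0.05, 0.31, -0.08, 0, 0, 0.93, 0],
    [-0.05, 0.31, -0.08, 0, 0, 0.93, 0],
    [-0.05, 0.31, -0.08, 0, 0, 0.93, 0],
    [-0.05, 0.31, -0.08, 0, 0, 0.93, 0]
  ]
}}

```text
t: 12.3
ee_pos: [427.0, 213.9, 306.3]
eef_rot: [0.0, 0.039, 0.999, 0.0]
contact_force: [0.2, 0.3, -0.4]
gripper_width: 85.4
grip_force: 0.0
```

>>> {"op": "arm_command", "data": {
  "series": [
    [0.02, 0, -0.06, 0, 0, 0.94, 0],
    [0.02, 0, -0.06, 0, 0, 0.94, 0],
    [0.02, 0, -0.06, 0, 0, 0.94, 0],
    [0.02, 0, -0.06, 0, 0, 0.94, 0],
    [0, 0, 0, 0, 0, 0, 0],
    [0, 0, 0, 0, 0, 0, 0],
    [0, 0, 0, 0, 0, 0, 0],
    [0, 0, 0, 0, 0, 0, 0]
  ]
}}

```text
t: 13.3
ee_pos: [435.4, 211.9, 283.1]
eef_rot: [0.0, -0.145, 0.989, 0.0]
contact_force: [0.2, -0.1, 0.5]
gripper_width: 85.5
grip_force: 0.0
```

```bash
python3 - <<'E'
from h import *
st();R,p,_=pose();im,d=snap('wrist','w3.png');W=world('wrist',d,R,p);np.savez('/tmp/w3',im=im,W=W)
m=(W[...,2]>16)&(W[...,2]<90)&(abs(W[...,0]-438)<100)&(abs(W[...,1]-209)<70)
v,u=np.mgrid[0:400,0:640]
n,l,sta,_=cv2.connectedComponentsWithStats(m.astype(np.uint8));i=1+np.argmax(sta[1:,4]);print(sta[i])
P=W[l==i];c=P[:,:2].mean(0);e=np.linalg.svd(P[:,:2]-c,full_matrices=False)[2][0];print(c,np.degrees(np.arctan2(e[1],e[0])),P[:,2].max(),cv2.minAreaRect(P[:,:2].astype(np.float32)))
pr=(P[:,:2]-c)@e;f=P[P[:,2]>48];pf=(f[:,:2]-c)@e
for s in(pf>35,pf<-35):print(f[s].mean(0),s.sum())
E
```

```text
t 13.3 p [435.4 211.9 283.1] psi 106.73 tilt [ 0.  0. -1.] F [ 0.2 -0.1  0.5] w 85.5 g 0.0
[ 284  103   69  152 4933]
[438.70023646 213.47375974] 16.56494444466467 66.43240400661307 ((440.177001953125, 213.50790405273438), (169.5821075439453, 73.57735443115234), 16.70719337463379)
[485.7369809  227.13448703  55.84380497] 750
[394.07320119 200.27644837  56.24227351] 614
```

View pics/w3.png

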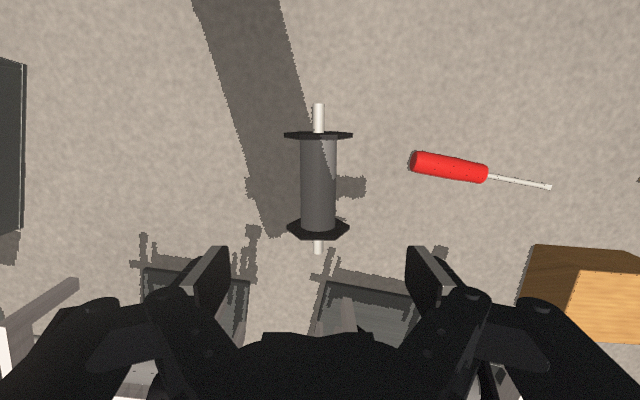

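The reel lies at pixel (318,180) with its axis upright in the picture. The measured pose is centre (440,213.5), 16.6°, and the tool is lined up with it. Screwdriver and carton are clear.

>>> {"op": "arm_command", "data": {
  "series": [
    [0.045, 0.02, -0.4, 0, 0, 0, 0],
    [0, 0, -0.5, 0, 0, 0, 0],
    [0, 0, -0.5, 0, 0, 0, 0],
    [0, 0, -0.4, 0, 0, 0, 0],
    [0, 0, -0.15, 0, 0, 0, 0],
    [0, 0, 0, 0, 0, 0, 0.2],
    [0, 0, 0, 0, 0, 0, 1],
    [0, 0, 0, 0, 0, 0, 1]
  ],
  "squeeze": 70
}}

```text
t: 14.35
ee_pos: [440.9, 214.2, 89.7]
eef_rot: [0.001, -0.146, 0.989, 0.001]
contact_force: [-0.9, -1.1, 7.1]
gripper_width: 38.1
grip_force: 69.4
```

>>> {"op": "arm_command", "data": {
  "series": [
    [0, 0, 0, 0, 0, 0, 1],
    [0, 0, 0, 0, 0, 0, 1],
    [0, 0, 0.2, 0, 0, 0, 1],
    [0, 0, 0.4, 0, 0, 0, 1],
    [0, 0, 0.5, 0, 0, 0, 1],
    [0, 0, 0.5, 0, 0, 0, 1],
    [0, 0, 0.1, 0, 0, 0, 1],
    [0, 0, 0, 0, 0, 0, 1]
  ]
}}

```text
t: 15.35
ee_pos: [439.8, 213.8, 258.4]
eef_rot: [0.001, -0.146, 0.989, 0.0]
contact_force: [-0.2, -0.1, -2.3]
gripper_width: 38.2
grip_force: 71.1
```

>>> {"op": "arm_command", "data": {
  "series": [
    [0.046, -0.39, 0, 0, 0, -0.178, 1],
    [0.046, -0.39, 0, 0, 0, -0.178, 1],
    [0.046, -0.39, 0, 0, 0, -0.178, 1],
    [0.046, -0.39, 0, 0, 0, -0.178, 1],
    [0.046, -0.39, 0, 0, 0, -0.178, 1],
    [0.046, -0.39, 0, 0, 0, -0.178, 1],
    [0.046, -0.39, 0, 0, 0, -0.178, 1],
    [0.046, -0.39, 0, 0, 0, -0.178, 1]
  ]
}}

```text
t: 16.35
ee_pos: [475.6, -99.3, 256.0]
eef_rot: [-0.002, -0.075, 0.997, 0.0]
contact_force: [0.6, -0.3, -1.8]
gripper_width: 37.8
grip_force: 71.0
```

>>> {"op": "arm_command", "data": {
  "series": [
    [0.046, -0.39, 0, 0, 0, -0.178, 1],
    [0.046, -0.39, 0, 0, 0, -0.178, 1],
    [0.046, -0.39, 0, 0, 0, -0.178, 1],
    [0.046, -0.39, 0, 0, 0, -0.178, 1],
    [0.046, -0.39, 0, 0, 0, -0.178, 1],
    [0.046, -0.39, 0, 0, 0, -0.178, 1],
    [0.046, -0.39, 0, 0, 0, -0.178, 1],
    [0.046, -0.39, 0, 0, 0, -0.178, 1]
  ]
}}

```text
t: 17.35
ee_pos: [512.7, -410.7, 255.1]
eef_rot: [-0.002, -0.003, 1.0, 0.001]
contact_force: [0.9, -0.3, -2.5]
gripper_width: 38.1
grip_force: 71.0
```

>>> {"op": "arm_command", "data": {
  "series": [
    [0, 0, 0, 0, 0, 0, 1],
    [0, 0, 0, 0, 0, 0, 1],
    [0, 0, 0, 0, 0, 0, 1],
    [0, 0, -0.2, 0, 0, 0, 1],
    [0, 0, -0.1, 0, 0, 0, 1],
    [0, 0, 0, 0, 0, 0, 1],
    [0, 0, 0, 0, 0, 0, 1],
    [0, 0, 0, 0, 0, 0, 1]
  ]
}}

```text
t: 18.35
ee_pos: [513.7, -410.5, 228.4]
eef_rot: [0.0, -0.004, 1.0, -0.0]
contact_force: [-0.5, 0.7, -1.5]
gripper_width: 37.9
grip_force: 71.1
```

```bash
python3 - <<'E'
from h import *
st();R,p,_=pose();im,d=snap('wrist','w4.png')
E
```

```text
t 18.35 p [ 513.7 -410.5  228.4] psi 90.42 tilt [ 0.001 -0.001 -1.   ] F [-0.5  0.7 -1.5] w 37.9 g 71.1
```

View pics/w4.png

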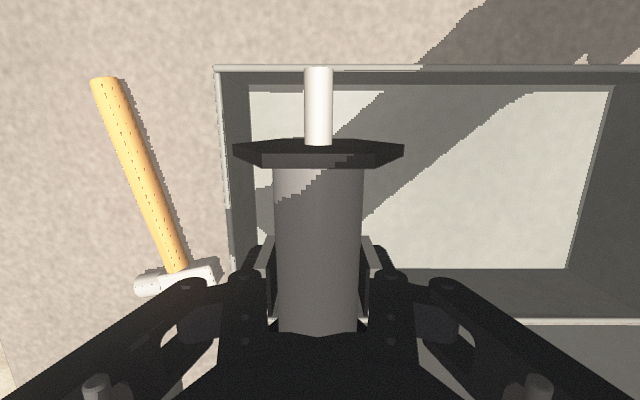

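>>> {"op": "arm_command", "data": {
  "series": [
    [0, 0.1, -0.3, 0, 0, 0, 1],
    [0, 0, -0.4, 0, 0, 0, 1],
    [0, 0, -0.35, 0, 0, 0, 1],
    [0, 0, -0.15, 0, 0, 0, 1],
    [0, 0, -0.08, 0, 0, 0, 1],
    [0, 0, 0, 0, 0, 0, 1],
    [0, 0, 0, 0, 0, 0, 1],
    [0, 0, 0, 0, 0, 0, 1]
  ]
}}

```text
t: 19.4
ee_pos: [514.0, -400.6, 100.9]
eef_rot: [0.001, -0.004, 1.0, -0.0]
contact_force: [0.7, 0.6, -1.4]
gripper_width: 38.1
grip_force: 71.2
```

>>> {"op": "arm_command", "data": {
  "series": [
    [0, 0, -0.04, 0, 0, 0, 1],
    [0, 0, -0.03, 0, 0, 0, 1],
    [0, 0, 0, 0, 0, 0, 1],
    [0, 0, 0, 0, 0, 0, 0.4],
    [0, 0, 0, 0, 0, 0, 0.35],
    [0, 0, 0, 0, 0, 0, 0.35],
    [0, 0, 0.2, 0, 0, 0, 0.35],
    [0, 0, 0.4, 0, 0, 0, 0.35]
  ]
}}

```text
t: 20.4
ee_pos: [512.8, -399.8, 153.2]
eef_rot: [-0.001, -0.004, 1.0, 0.001]
contact_force: [0.4, -0.7, -0.0]
gripper_width: 55.7
grip_force: 0.0
```

>>> {"op": "arm_command", "data": {
  "series": [
    [0, 0, 0.5, 0, 0, 0, 0.35],
    [0, 0.1, 0.5, 0, 0, 0, 0.35],
    [-0.1, 0.4, 0.5, 0, 0, 0, 0.6],
    [-0.1, 0.5, 0, 0, 0, 0, 0.6],
    [-0.1, 0.5, 0, 0, 0, 0, 0.6],
    [-0.1, 0.5, 0, 0, 0, 0, 0.6],
    [-0.1, 0.5, 0, 0, 0, 0, 0.6],
    [-0.1, 0.5, 0, 0, 0, 0, 0.6]
  ]
}}

```text
t: 21.4
ee_pos: [453.5, -100.4, 302.4]
eef_rot: [0.001, -0.003, 1.0, 0.0]
contact_force: [1.0, 0.7, 0.1]
gripper_width: 34.6
grip_force: 0.0
```

>>> {"op": "arm_command", "data": {
  "series": [
    [0.077, 0.43, 0.163, 0, 0, 0.2, 0.35],
    [0.077, 0.43, 0.163, 0, 0, 0.2, 0.35],
    [0.077, 0.43, 0.163, 0, 0, 0.2, 0.35],
    [0.077, 0.43, 0.163, 0, 0, 0.2, 0.35],
    [0.077, 0.43, 0.163, 0, 0, 0.2, 0.35],
    [0.077, 0.43, 0.163, 0, 0, 0.2, 0.35],
    [0, 0, 0, 0, 0, 0, 0.35],
    [0, 0, 0, 0, 0, 0, 0.35]
  ]
}}

```text
t: 22.4
ee_pos: [499.9, 155.3, 399.5]
eef_rot: [0.0, -0.063, 0.998, -0.0]
contact_force: [0.2, 0.6, -0.2]
gripper_width: 55.2
grip_force: 0.0
```

```bash
python3 - <<'E'
from h import *
st();R,p,_=pose();im,d=snap('wrist','w5.png');W=world('wrist',d,R,p);np.savez('/tmp/w5',im=im,W=W)
m=(W[...,2]>225)&(W[...,2]<265)&(abs(W[...,0]-515)<45)&(abs(W[...,1]-160)<30)&(im.max(2)<80)
n,l,sta,_=cv2.connectedComponentsWithStats(m.astype(np.uint8));i=1+np.argmax(sta[1:,4]);print(sta[i]);P=W[l==i]
print(P.mean(0),np.percentile(P,[2,98],axis=0).round(1),cv2.minAreaRect(P[:,:2].astype(np.float32)))
m=(abs(W[...,2]-184)<5)&(W[...,0]>530)&(W[...,0]<730)&(W[...,1]>0)&(W[...,1]<185);print('cheek',m.sum(),cv2.minAreaRect(W[m][:,:2].astype(np.float32)))
E
```

```text
t 22.4 p [499.9 155.3 399.5] psi 97.25 tilt [ 0.001 -0.    -1.   ] F [ 0.2  0.6 -0.2] w 55.2 g 0.0
[312 210  25  29 568]
[514.09792463 162.63664227 245.71536895] [[505.5 153.  227. ]
 [533.7 171.8 250.2]] ((521.4891357421875, 163.66476440429688), (31.53592300415039, 19.327957153320312), 7.778711318969727)
cheek 1877 ((631.3511352539062, 107.54911804199219), (154.58975219726562, 154.260498046875), 7.884837627410889)
```

View pics/w5.png

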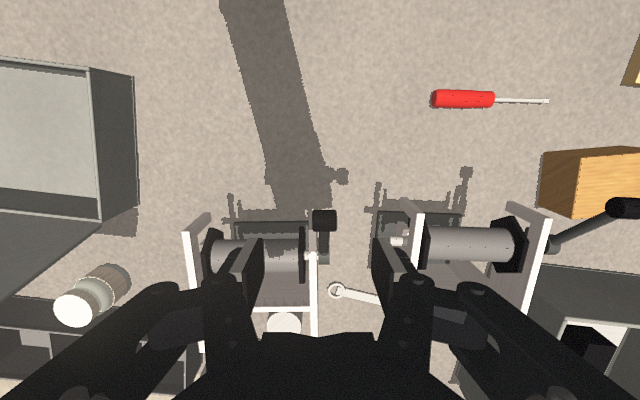

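The near lever's black knob is at pixel (324,220), and the other knob is at (628,208). The knob at (514.5,162.5,241) fits the 90 mm arc, with the lever about 0.1 rad open.

>>> {"op": "arm_command", "data": {
  "series": [
    [0.146, 0.072, -0.1, 0, 0, 0, 0.5],
    [0, 0, -0.2, 0, 0, 0, 0.5],
    [0, 0, -0.3, 0, 0, 0, 0.5],
    [0, 0, -0.3, 0, 0, 0, 0.5],
    [0, 0, -0.15, 0, 0, 0, 0.5],
    [0, 0, 0, 0, 0, 0, 0.6],
    [0, 0, 0, 0, 0, 0, 1],
    [0, 0, 0, 0, 0, 0, 1]
  ],
  "squeeze": 50
}}

```text
t: 23.45
ee_pos: [515.2, 162.9, 295.0]
eef_rot: [0.001, -0.063, 0.998, -0.0]
contact_force: [-0.7, -3.6, 3.3]
gripper_width: 18.8
grip_force: 49.4
```

```bash
cat >> h.py <<'E'
def arc(a0,a1,n,yaw,r=90):
    a=np.radians(np.linspace(a0,a1,n+1));s=-r*np.cos(a);D=np.c_[np.diff(s)*np.cos(yaw),np.diff(s)*np.sin(yaw),np.diff(r*np.sin(a))]/100
    print([[float(x) for x in q] for q in D.round(3)])
E
python3 - <<'E'
from h import *
st();arc(45.7,141,14,.134)
E
```

```text
t 23.45 p [515.2 162.9 295. ] psi 97.28 tilt [ 0.001 -0.    -1.   ] F [-0.7 -3.6  3.3] w 18.8 g 49.4
[[0.08, 0.011, 0.07], [0.088, 0.012, 0.06], [0.094, 0.013, 0.049], [0.099, 0.013, 0.037], [0.103, 0.014, 0.025], [0.105, 0.014, 0.013], [0.106, 0.014, 0.0], [0.105, 0.014, -0.013], [0.103, 0.014, -0.025], [0.099, 0.013, -0.037], [0.094, 0.013, -0.049], [0.088, 0.012, -0.06], [0.08, 0.011, -0.07], [0.071, 0.01, -0.079]]
```

>>> {"op": "arm_command", "data": {
  "series": [
    [0.08, 0.011, 0.07, 0, 0, 0, 1],
    [0.088, 0.012, 0.06, 0, 0, 0, 1],
    [0.094, 0.013, 0.049, 0, 0, 0, 1],
    [0.099, 0.013, 0.037, 0, 0, 0, 1],
    [0.103, 0.014, 0.025, 0, 0, 0, 1],
    [0.105, 0.014, 0.013, 0, 0, 0, 1],
    [0.106, 0.014, 0, 0, 0, 0, 1],
    [0.105, 0.014, -0.013, 0, 0, 0, 1]
  ]
}}

```text
t: 24.45
ee_pos: [591.8, 173.7, 318.1]
eef_rot: [-0.002, -0.064, 0.998, -0.0]
contact_force: [-7.0, -3.8, 1.9]
gripper_width: 18.8
grip_force: 48.8
```

>>> {"op": "arm_command", "data": {
  "series": [
    [0.103, 0.014, -0.025, 0, 0, 0, 1],
    [0.099, 0.013, -0.037, 0, 0, 0, 1],
    [0.094, 0.013, -0.049, 0, 0, 0, 1],
    [0.088, 0.012, -0.06, 0, 0, 0, 1],
    [0.08, 0.011, -0.07, 0, 0, 0, 1],
    [0.071, 0.01, -0.079, 0, 0, 0, 1],
    [0.03, 0, -0.03, 0, 0, 0, 1],
    [0, 0, 0, 0, 0, 0, 1]
  ]
}}

```text
t: 25.45
ee_pos: [651.0, 181.9, 284.8]
eef_rot: [0.002, -0.064, 0.998, 0.001]
contact_force: [1.5, -0.5, 2.5]
gripper_width: 18.6
grip_force: 49.4
```

>>> {"op": "arm_command", "data": {
  "series": [
    [0.03, 0.004, -0.035, 0, 0, 0, 1],
    [0.03, 0.004, -0.035, 0, 0, 0, 1],
    [0, 0, 0, 0, 0, 0, 1],
    [0, 0, 0, 0, 0, 0, 1],
    [0, 0, 0, 0, 0, 0, 1],
    [0, 0, 0, 0, 0, 0, 1],
    [0, 0, 0, 0, 0, 0, 1],
    [0, 0, 0, 0, 0, 0, 1]
  ]
}}

```text
t: 26.45
ee_pos: [656.5, 182.7, 277.5]
eef_rot: [0.002, -0.064, 0.998, 0.001]
contact_force: [2.6, -0.1, 5.2]
gripper_width: 18.7
grip_force: 50.3
```

>>> {"op": "arm_command", "data": {
  "series": [
    [0, 0, 0, 0, 0, 0, 0.4],
    [0, 0, 0, 0, 0, 0, 0.4],
    [0, 0, 0.2, 0, 0, 0, 0.4],
    [0, 0, 0.4, 0, 0, 0, 0.4],
    [0, 0, 0.5, 0, 0, 0, 0.4],
    [-0.3, 0.2, 0.2, 0, 0, 0, 0],
    [-0.3, 0.2, 0, 0, 0, 0, 0],
    [0, 0, 0, 0, 0, 0, 0]
  ]
}}

```text
t: 27.45
ee_pos: [593.2, 224.9, 408.0]
eef_rot: [0.0, -0.066, 0.998, 0.001]
contact_force: [-0.0, 0.4, 0.2]
gripper_width: 84.8
grip_force: 0.0
```

```bash
python3 - <<'E'
from h import *
st();R,p,_=pose();im,d=snap('wrist','w6.png');W=world('wrist',d,R,p);np.savez('/tmp/w6',im=im,W=W)
m=(W[...,2]>215)&(W[...,2]<265)&(abs(W[...,0]-645)<45)&(abs(W[...,1]-180)<40)&(im.max(2)<90)
n,l,sta,_=cv2.connectedComponentsWithStats(m.astype(np.uint8));i=1+np.argmax(sta[1:,4]);print(sta[i]);P=W[l==i]
print(P.mean(0),np.percentile(P,[2,98],axis=0).round(1))
E
```

```text
t 27.45 p [593.2 224.9 408. ] psi 97.56 tilt [ 0.001  0.003 -1.   ] F [-0.   0.4  0.2] w 84.8 g 0.0
[249 206  25  50 758]
[635.09172429 181.06512902 234.10407881] [[615.8 172.3 216.1]
 [649.7 191.2 244.1]]
```

View pics/w6.png

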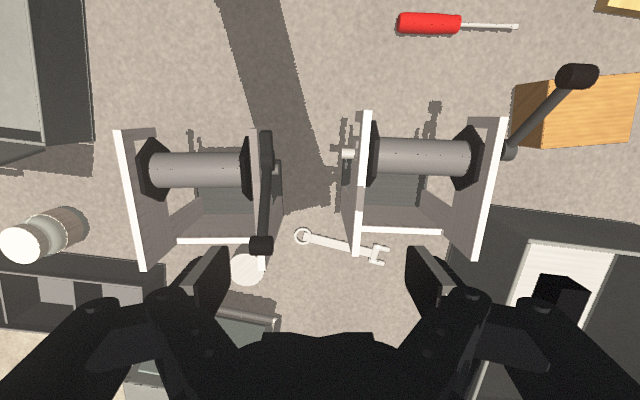

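The near lever now points to the rear (knob at pixel (261,245), z 235), so it is open. The second stand's knob is at (577,76).

```bash
python3 - <<'E'
from h import *
z=np.load('/tmp/w6.npz');W=z['W'];im=z['im'];v,u=np.mgrid[0:400,0:640]
m=(u>545)&(u<610)&(v>55)&(v<100)&(W[...,2]>215)&(W[...,2]<265);P=W[m];print('kL',m.sum(),np.percentile(P,[2,50,98],axis=0).round(1))
for nm,r in(('L',(u>340)&(u<515)&(v>100)&(v<262)),('R',(u>105)&(u<300)&(v>100)&(v<275))):
    m=r&(abs(W[...,2]-184)<5);P=W[m][:,:2].astype(np.float32);b=cv2.minAreaRect(P);print(nm,m.sum(),b,cv2.boxPoints(b).round(1).tolist())
    m=r&(W[...,2]>162)&(W[...,2]<176)&(im.max(2)<170)&(im.max(2)>90);P=W[m];print('  barrel',m.sum(),np.median(P,0),P[:,2].max())
E
```

```text
kL 1209 [[465.3 394.1 227.6]
 [475.4 401.4 246.3]
 [488.1 413.5 250.8]]
L 3499 ((585.862060546875, 343.182373046875), (154.46466064453125, 154.04478454589844), 4.96205997467041) [[502.29998779296875, 413.20001220703125], [515.5999755859375, 259.79998779296875], [669.5, 273.1000061035156], [656.0999755859375, 426.6000061035156]]
  barrel 2829 [561.65596249 352.47471526 167.62246817] 175.99813724938878
R 3379 ((631.5326538085938, 107.4434814453125), (153.77288818359375, 155.3166961669922), 7.985743045806885) [[544.5999755859375, 173.6999969482422], [566.2000122070312, 19.899999618530273], [718.5, 41.20000076293945], [696.9000244140625, 195.0]]
  barrel 2593 [606.57469736  71.96546043 167.69023545] 175.971580887833
```

>>> {"op": "arm_command", "data": {
  "series": [
    [-0.24, 0.36, 0, 0, 0, -0.09, 0.5],
    [-0.24, 0.36, 0, 0, 0, -0.09, 0.5],
    [-0.24, 0.36, 0, 0, 0, -0.09, 0.5],
    [-0.24, 0.36, 0, 0, 0, -0.09, 0.5],
    [-0.23, 0.36, 0, 0, 0, -0.09, 0.5],
    [0, 0, -0.2, 0, 0, 0, 0.5],
    [0, 0, -0.3, 0, 0, 0, 0.5],
    [0, 0, -0.3, 0, 0, 0, 0.5]
  ]
}}

```text
t: 28.5
ee_pos: [477.5, 401.4, 325.7]
eef_rot: [0.001, -0.04, 0.999, -0.0]
contact_force: [-0.6, 0.5, 0.1]
gripper_width: 42.8
grip_force: 0.0
```

```bash
python3 - <<'E'
from h import *
st();arc(47.4,144.5,15,.0866)
E
```

```text
t 28.5 p [477.5 401.4 325.7] psi 94.63 tilt [ 0.001 -0.    -1.   ] F [-0.6  0.5  0.1] w 42.8 g 0.0
[[0.078, 0.007, 0.064], [0.085, 0.007, 0.055], [0.091, 0.008, 0.045], [0.095, 0.008, 0.035], [0.098, 0.009, 0.024], [0.1, 0.009, 0.012], [0.101, 0.009, 0.001], [0.101, 0.009, -0.011], [0.099, 0.009, -0.022], [0.096, 0.008, -0.033], [0.091, 0.008, -0.044], [0.086, 0.007, -0.054], [0.079, 0.007, -0.063], [0.072, 0.006, -0.072], [0.063, 0.006, -0.079]]
```

>>> {"op": "arm_command", "data": {
  "series": [
    [-0.03, 0.03, 0, 0, 0, 0, 0.5],
    [0, 0, -0.15, 0, 0, 0, 0.5],
    [0, 0, -0.15, 0, 0, 0, 0.5],
    [0, 0, 0, 0, 0, 0, 0.6],
    [0, 0, 0, 0, 0, 0, 1],
    [0, 0, 0, 0, 0, 0, 1],
    [0, 0, 0, 0, 0, 0, 1],
    [0, 0, 0, 0, 0, 0, 1]
  ]
}}

```text
t: 29.5
ee_pos: [473.3, 404.7, 296.3]
eef_rot: [0.0, -0.041, 0.999, -0.0]
contact_force: [-1.4, -4.2, 3.1]
gripper_width: 19.1
grip_force: 49.6
```

>>> {"op": "arm_command", "data": {
  "series": [
    [0.078, 0.007, 0.064, 0, 0, 0, 1],
    [0.085, 0.007, 0.055, 0, 0, 0, 1],
    [0.091, 0.008, 0.045, 0, 0, 0, 1],
    [0.095, 0.008, 0.035, 0, 0, 0, 1],
    [0.098, 0.009, 0.024, 0, 0, 0, 1],
    [0.1, 0.009, 0.012, 0, 0, 0, 1],
    [0.101, 0.009, 0.001, 0, 0, 0, 1],
    [0.101, 0.009, -0.011, 0, 0, 0, 1]
  ]
}}

```text
t: 30.5
ee_pos: [546.6, 411.1, 318.1]
eef_rot: [-0.003, -0.041, 0.999, -0.001]
contact_force: [-7.2, -5.5, 3.7]
gripper_width: 18.8
grip_force: 48.6
```

>>> {"op": "arm_command", "data": {
  "series": [
    [0.099, 0.009, -0.022, 0, 0, 0, 1],
    [0.096, 0.008, -0.033, 0, 0, 0, 1],
    [0.091, 0.008, -0.044, 0, 0, 0, 1],
    [0.086, 0.007, -0.054, 0, 0, 0, 1],
    [0.079, 0.007, -0.063, 0, 0, 0, 1],
    [0.072, 0.006, -0.072, 0, 0, 0, 1],
    [0.063, 0.006, -0.079, 0, 0, 0, 1],
    [0.03, 0, -0.04, 0, 0, 0, 1]
  ]
}}

```text
t: 31.5
ee_pos: [611.4, 416.6, 279.6]
eef_rot: [0.002, -0.041, 0.999, 0.001]
contact_force: [0.3, -3.4, 9.6]
gripper_width: 19.1
grip_force: 52.7
```

>>> {"op": "arm_command", "data": {
  "series": [
    [0, 0, 0, 0, 0, 0, 0.4],
    [0, 0, 0, 0, 0, 0, 0.4],
    [0, 0, 0.2, 0, 0, 0, 0.4],
    [0, 0, 0.4, 0, 0, 0, 0.4],
    [0, 0, 0.4, 0, 0, -0.9, 0.4],
    [0, 0, 0, 0, 0, -0.9, 0],
    [0, 0, 0, 0, 0, -0.9, 0],
    [0, 0, 0, 0, 0, -0.9, 0]
  ]
}}

```text
t: 32.5
ee_pos: [609.7, 417.2, 379.8]
eef_rot: [0.001, 0.14, 0.99, 0.001]
contact_force: [-0.5, 0.3, -0.0]
gripper_width: 85.3
grip_force: 0.0
```

>>> {"op": "arm_command", "data": {
  "series": [
    [-0.08, -0.11, 0, 0, 0, -1, 0],
    [-0.08, -0.11, 0, 0, 0, -1, 0],
    [-0.08, -0.11, 0, 0, 0, -1, 0],
    [-0.08, -0.11, 0, 0, 0, -1, 0],
    [-0.08, -0.11, 0, 0, 0, -1, 0],
    [-0.08, -0.11, 0, 0, 0, -1, 0],
    [-0.08, -0.11, 0, 0, 0, -1, 0],
    [0, 0, 0, 0, 0, -1, 0]
  ]
}}

```text
t: 33.5
ee_pos: [553.6, 339.3, 379.9]
eef_rot: [0.0, 0.515, 0.857, 0.001]
contact_force: [-0.1, 0.3, 0.8]
gripper_width: 85.6
grip_force: 0.0
```

>>> {"op": "arm_command", "data": {
  "series": [
    [0, 0, 0, 0, 0, -1, 0],
    [0, 0, 0, 0, 0, -1, 0],
    [0, 0, 0, 0, 0, -1, 0],
    [0, 0, 0, 0, 0, -1, 0],
    [0, 0, 0, 0, 0, 0, 0],
    [0, 0, 0, 0, 0, 0, 0],
    [0, 0, 0, 0, 0, 0, 0],
    [0, 0, 0, 0, 0, 0, 0]
  ]
}}

```text
t: 34.5
ee_pos: [553.7, 339.8, 377.9]
eef_rot: [-0.0, 0.673, 0.739, 0.0]
contact_force: [0.0, -0.0, -0.3]
gripper_width: 85.8
grip_force: 0.0
```

```bash
python3 - <<'E'
from h import *
st();R,p,_=pose();im,d=snap('wrist','w7.png');W=world('wrist',d,R,p);np.savez('/tmp/w7',im=im,W=W)
m=(W[...,2]>212)&(W[...,2]<265)&(abs(W[...,0]-600)<40)&(abs(W[...,1]-416)<30)&(im.max(2)<90)
P=W[m];print('knob',len(P),np.percentile(P,[2,50,98],axis=0).round(1))
m=(W[...,2]>140)&(W[...,2]<176)&(abs(W[...,0]-555)<35)&(abs(W[...,1]-333)<40);P=W[m];print('barrel',len(P),P.mean(0),np.percentile(P,[1,99],axis=0).round(1))
e=P[P[:,2]>np.percentile(P[:,2],80)];f=np.polyfit(e[:,1],e[:,0],1);print('crest x at y=333',np.polyval(f,333.5),np.degrees(np.arctan(-f[0])))
E
```

```text
t 34.5 p [553.7 339.8 377.9] psi 5.37 tilt [ 0.  0. -1.] F [ 0.  -0.  -0.3] w 85.8 g 0.0
knob 925 [[572.2 406.7 214.3]
 [596.8 415.8 244. ]
 [607.3 424.8 246.7]]
barrel 2976 [555.16948188 334.54535599 166.12988599] [[534.3 293.9 154.1]
 [575.8 372.2 171.1]]
crest x at y=333 555.2822420975785 4.757343567086362
```

View pics/w7.png

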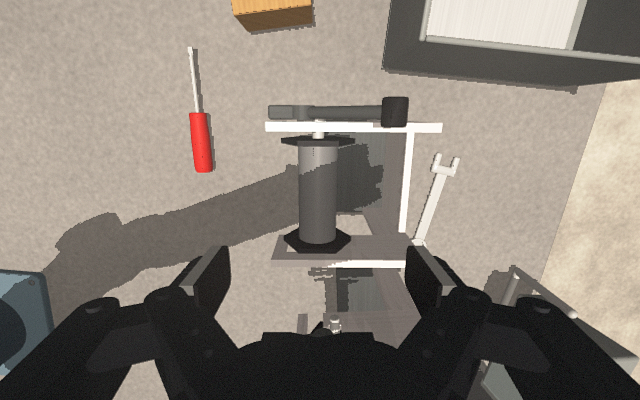

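The second lever also points to the rear, with its knob at (395,110), so it is open. The seated reel's barrel is at (318,190), centred at x=555, y=333.

>>> {"op": "arm_command", "data": {
  "series": [
    [0.015, -0.063, -0.3, 0, 0, 0, 0],
    [0, 0, -0.4, 0, 0, 0, 0],
    [0, 0, -0.4, 0, 0, 0, 0],
    [0, 0, -0.35, 0, 0, 0, 0],
    [0, 0, -0.2, 0, 0, 0, 0],
    [0, 0, -0.06, 0, 0, 0, 0],
    [0, 0, 0, 0, 0, 0, 0.3],
    [0, 0, 0, 0, 0, 0, 1]
  ],
  "squeeze": 80
}}

```text
t: 35.55
ee_pos: [555.9, 333.9, 208.2]
eef_rot: [0.0, 0.673, 0.739, 0.001]
contact_force: [-0.9, 0.0, -0.2]
gripper_width: 51.2
grip_force: 0.0
```

>>> {"op": "arm_command", "data": {
  "series": [
    [0, 0, 0, 0, 0, 0, 1],
    [0, 0, 0, 0, 0, 0, 1],
    [0, 0, 0, 0, 0, 0, 1],
    [0, 0, 0, 0, 0, 0, 1],
    [0, 0, 0.04, 0, 0, 0, 1],
    [0, 0, 0.04, 0, 0, 0, 1],
    [0, 0, 0, 0, 0, 0, 1],
    [0, 0, 0, 0, 0, 0, 1]
  ]
}}

```text
t: 36.55
ee_pos: [555.0, 333.5, 214.6]
eef_rot: [-0.0, 0.673, 0.739, -0.0]
contact_force: [0.0, -0.9, -2.1]
gripper_width: 38.1
grip_force: 80.3
```

>>> {"op": "arm_command", "data": {
  "series": [
    [-0.08, -0.007, 0, 0, 0, 0, 1],
    [-0.08, -0.007, 0, 0, 0, 0, 1],
    [-0.08, -0.007, 0, 0, 0, 0, 1],
    [0, 0, 0, 0, 0, 0, 1],
    [0, 0, 0, 0, 0, 0, 1],
    [0, 0, -0.05, 0, 0, 0, 1],
    [0, 0, -0.08, 0, 0, 0, 1],
    [0, 0, 0, 0, 0, 0, 1]
  ]
}}

```text
t: 37.55
ee_pos: [530.6, 331.1, 200.7]
eef_rot: [-0.0, 0.673, 0.739, -0.001]
contact_force: [-1.1, 0.1, -1.8]
gripper_width: 37.7
grip_force: 80.5
```

>>> {"op": "arm_command", "data": {
  "series": [
    [0, 0, -0.1, 0, 0, 0, 1],
    [0, 0, -0.12, 0, 0, 0, 1],
    [0, 0, -0.12, 0, 0, 0, 1],
    [0, 0, -0.1, 0, 0, 0, 1],
    [0, 0, 0, 0, 0, 0, 1],
    [0, 0, 0, 0, 0, 0, 1],
    [0, 0, 0, 0, 0, 0, 1],
    [0, 0, 0, 0, 0, 0, 1]
  ]
}}

```text
t: 38.55
ee_pos: [531.3, 331.5, 158.2]
eef_rot: [0.0, 0.673, 0.739, 0.0]
contact_force: [0.3, 0.1, -2.2]
gripper_width: 37.8
grip_force: 80.5
```

>>> {"op": "arm_command", "data": {
  "series": [
    [0, 0, -0.03, 0, 0, 0, 1],
    [-0.1, -0.009, 0, 0, 0, 0, 1],
    [-0.15, -0.013, 0, 0, 0, 0, 1],
    [-0.2, -0.017, 0, 0, 0, 0, 1],
    [-0.2, -0.017, 0, 0, 0, 0, 1],
    [0, 0, 0, 0, 0, 0, 1],
    [0, 0, 0.2, 0, 0, 0, 1],
    [0, 0, 0.4, 0, 0, 0, 1]
  ]
}}

```text
t: 39.55
ee_pos: [466.3, 325.3, 215.7]
eef_rot: [0.0, 0.674, 0.739, -0.001]
contact_force: [1.0, 0.8, -2.2]
gripper_width: 37.6
grip_force: 80.7
```

>>> {"op": "arm_command", "data": {
  "series": [
    [0.03, -0.3, 0.3, 0, 0, 0.93, 1],
    [0.03, -0.4, 0.2, 0, 0, 0.93, 1],
    [0.03, -0.4, 0.2, 0, 0, 0.93, 1],
    [0.03, -0.4, 0.1, 0, 0, 0.93, 1],
    [0.03, -0.4, 0, 0, 0, 0.93, 1],
    [0.03, -0.4, 0, 0, 0, 0.93, 1],
    [0.03, -0.4, 0, 0, 0, 0.93, 1],
    [0.03, -0.4, 0, 0, 0, 0.93, 1]
  ]
}}

```text
t: 40.55
ee_pos: [490.9, 13.7, 296.5]
eef_rot: [0.001, 0.358, 0.934, 0.001]
contact_force: [0.7, 0.1, -2.4]
gripper_width: 37.8
grip_force: 80.8
```

>>> {"op": "arm_command", "data": {
  "series": [
    [0.03, -0.4, 0, 0, 0, 0.93, 1],
    [0.03, -0.4, 0, 0, 0, 0.93, 1],
    [0.03, -0.4, 0, 0, 0, 0.93, 1],
    [0.03, -0.4, 0, 0, 0, 0.93, 1],
    [0.03, -0.4, -0.1, 0, 0, 0.93, 1],
    [0.03, -0.4, -0.2, 0, 0, 0.93, 1],
    [0.03, -0.4, -0.2, 0, 0, 0.93, 1],
    [0.03, -0.4, -0.2, 0, 0, 0.93, 1]
  ]
}}

```text
t: 41.55
ee_pos: [514.6, -306.6, 225.8]
eef_rot: [0.001, -0.006, 1.0, -0.001]
contact_force: [0.8, -0.3, -1.5]
gripper_width: 37.5
grip_force: 80.9
```

>>> {"op": "arm_command", "data": {
  "series": [
    [0, 0, 0, 0, 0, 0, 1],
    [0, 0, 0, 0, 0, 0, 1],
    [0, 0, 0, 0, 0, 0, 1],
    [0, 0, 0, 0, 0, 0, 1],
    [0, 0, 0, 0, 0, 0, 1],
    [0, 0, 0, 0, 0, 0, 1],
    [0, 0, 0, 0, 0, 0, 1],
    [0, 0, 0, 0, 0, 0, 1]
  ]
}}

```text
t: 42.55
ee_pos: [514.1, -304.2, 224.8]
eef_rot: [-0.0, -0.005, 1.0, 0.0]
contact_force: [-0.5, 0.2, -2.7]
gripper_width: 37.6
grip_force: 81.0
```

```bash
python3 - <<'E'
from h import *
st();R,p,_=pose();im,d=snap('wrist','w8.png')
E
```

```text
t 42.55 p [ 514.1 -304.2  224.8] psi 90.59 tilt [-0.  0. -1.] F [-0.5  0.2 -2.7] w 37.6 g 81.0
```

View pics/w8.png

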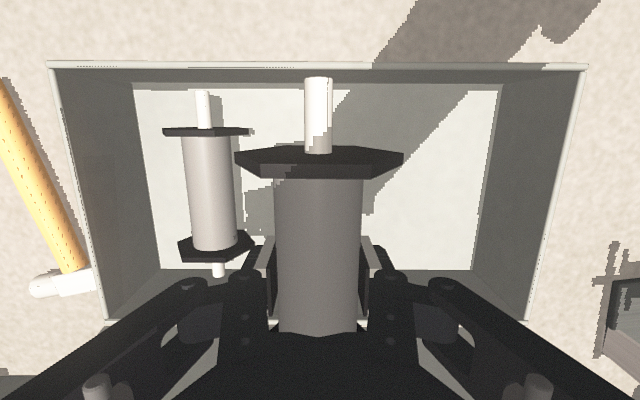

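The first reel lies on the case floor at pixel (210,185). The second is held level over the middle, clear of it.

>>> {"op": "arm_command", "data": {
  "series": [
    [0, 0, -0.3, 0, 0, 0, 1],
    [0, 0, -0.4, 0, 0, 0, 1],
    [0, 0, -0.35, 0, 0, 0, 1],
    [0, 0, -0.15, 0, 0, 0, 1],
    [0, 0, -0.05, 0, 0, 0, 1],
    [0, 0, -0.04, 0, 0, 0, 1],
    [0, 0, 0, 0, 0, 0, 1],
    [0, 0, 0, 0, 0, 0, 1]
  ]
}}

```text
t: 43.6
ee_pos: [514.6, -304.4, 96.6]
eef_rot: [0.001, -0.005, 1.0, -0.0]
contact_force: [0.3, 0.7, -1.8]
gripper_width: 37.7
grip_force: 81.3
```

>>> {"op": "arm_command", "data": {
  "series": [
    [0, 0, 0, 0, 0, 0, 0.4],
    [0, 0, 0, 0, 0, 0, 0.35],
    [0, 0, 0, 0, 0, 0, 0.35],
    [0, 0, 0.2, 0, 0, 0, 0.35],
    [0, 0, 0.4, 0, 0, 0, 0.35],
    [0, 0, 0.5, 0, 0, 0, 0.35],
    [0, 0, 0.5, 0, 0, 0, 0],
    [0, 0, 0.5, 0, 0, 0, 0]
  ]
}}

```text
t: 44.6
ee_pos: [513.9, -304.2, 309.0]
eef_rot: [0.001, -0.005, 1.0, -0.0]
contact_force: [0.4, -0.1, 0.2]
gripper_width: 85.5
grip_force: 0.0
```

>>> {"op": "arm_command", "data": {
  "series": [
    [0, 0.25, 0.1, 0, 0, -0.9, 0],
    [0, 0.25, 0.1, 0, 0, -0.9, 0],
    [0.06, 0.25, 0.1, 0, 0, -0.9, 0],
    [0.06, 0.25, 0.1, 0, 0, -0.9, 0],
    [0.06, 0.25, 0.1, 0, 0, -0.9, 0],
    [0.06, 0.25, 0.1, 0, 0, -0.9, 0],
    [0.06, 0.25, 0.1, 0, 0, -0.9, 0],
    [0.06, 0.25, 0, 0, 0, -0.9, 0]
  ]
}}

```text
t: 45.6
ee_pos: [550.4, -103.7, 378.1]
eef_rot: [0.001, 0.349, 0.937, 0.001]
contact_force: [0.7, 0.5, -0.4]
gripper_width: 85.7
grip_force: 0.0
```

>>> {"op": "arm_command", "data": {
  "series": [
    [0.06, 0.25, 0, 0, 0, -0.9, 0],
    [0.06, 0.25, 0, 0, 0, -0.9, 0],
    [0.06, 0.25, 0, 0, 0, -0.9, 0],
    [0.06, 0.25, 0, 0, 0, -0.9, 0],
    [0.06, 0.25, 0, 0, 0, -0.9, 0],
    [0.06, 0.25, 0, 0, 0, -0.9, 0],
    [0.06, 0.25, 0, 0, 0, -0.9, 0],
    [0.06, 0.25, 0, 0, 0, -0.9, 0]
  ]
}}

```text
t: 46.6
ee_pos: [598.1, 96.4, 377.3]
eef_rot: [0.0, 0.657, 0.754, 0.001]
contact_force: [0.1, -0.7, -0.3]
gripper_width: 85.6
grip_force: 0.0
```

>>> {"op": "arm_command", "data": {
  "series": [
    [0, 0, 0, 0, 0, 0, 0],
    [0, 0, 0, 0, 0, 0, 0],
    [0, 0, 0, 0, 0, 0, 0],
    [0, 0, 0, 0, 0, 0, 0],
    [0, 0, 0, 0, 0, 0, 0],
    [0, 0, 0, 0, 0, 0, 0],
    [0, 0, 0, 0, 0, 0, 0],
    [0, 0, 0, 0, 0, 0, 0]
  ]
}}

```text
t: 47.6
ee_pos: [598.1, 95.8, 375.8]
eef_rot: [-0.0, 0.655, 0.755, -0.0]
contact_force: [0.9, 0.4, 0.7]
gripper_width: 85.2
grip_force: 0.0
```

```bash
python3 - <<'E'
from h import *
st();R,p,_=pose();im,d=snap('wrist','w9.png');W=world('wrist',d,R,p)
m=(W[...,2]>140)&(W[...,2]<176)&(abs(W[...,0]-601)<35)&(abs(W[...,1]-96)<40);P=W[m];print('barrel',len(P),P.mean(0),np.percentile(P,[1,99],axis=0).round(1))
e=P[P[:,2]>np.percentile(P[:,2],80)];f=np.polyfit(e[:,1],e[:,0],1);print('crest x',np.polyval(f,96.4),np.degrees(np.arctan(-f[0])))
m=(W[...,2]>212)&(W[...,2]<265)&(abs(W[...,0]-635)<40)&(abs(W[...,1]-181)<30)&(im.max(2)<90)
P=W[m];print('knob',len(P),np.percentile(P,[2,50,98],axis=0).round(1))
E
```

```text
t 47.6 p [598.1  95.8 375.8] psi 8.09 tilt [-0. -0. -1.] F [0.9 0.4 0.7] w 85.2 g 0.0
barrel 3105 [601.26131813  97.49569745 166.08967855] [[578.9  56.8 154.1]
 [623.7 135.3 170.9]]
crest x 601.6357119695949 7.890346920244134
knob 884 [[620.7 171.9 217.8]
 [641.  181.1 241.9]
 [651.2 190.2 244.4]]
```

Barrel confirmed at x=601.6, y≈97, 7.9°, so I descend 168 mm.

>>> {"op": "arm_command", "data": {
  "series": [
    [0.035, 0.008, -0.3, 0, 0, 0, 0],
    [0, 0, -0.4, 0, 0, 0, 0],
    [0, 0, -0.4, 0, 0, 0, 0],
    [0, 0, -0.33, 0, 0, 0, 0],
    [0, 0, -0.2, 0, 0, 0, 0],
    [0, 0, -0.05, 0, 0, 0, 0],
    [0, 0, 0, 0, 0, 0, 0.3],
    [0, 0, 0, 0, 0, 0, 1]
  ],
  "squeeze": 80
}}

```text
t: 48.65
ee_pos: [602.4, 96.7, 209.1]
eef_rot: [0.001, 0.655, 0.755, 0.001]
contact_force: [-0.5, -0.1, -1.4]
gripper_width: 51.5
grip_force: 0.0
```

>>> {"op": "arm_command", "data": {
  "series": [
    [0, 0, 0, 0, 0, 0, 1],
    [0, 0, 0, 0, 0, 0, 1],
    [0, 0, 0, 0, 0, 0, 1],
    [0, 0, 0, 0, 0, 0, 1],
    [0, 0, 0.04, 0, 0, 0, 1],
    [0, 0, 0.04, 0, 0, 0, 1],
    [0, 0, 0, 0, 0, 0, 1],
    [0, 0, 0, 0, 0, 0, 1]
  ]
}}

```text
t: 49.65
ee_pos: [601.5, 96.6, 215.6]
eef_rot: [-0.0, 0.655, 0.755, -0.0]
contact_force: [-1.4, -0.3, -3.8]
gripper_width: 37.5
grip_force: 80.4
```

>>> {"op": "arm_command", "data": {
  "series": [
    [-0.08, -0.011, 0, 0, 0, 0, 1],
    [-0.08, -0.011, 0, 0, 0, 0, 1],
    [-0.08, -0.011, 0, 0, 0, 0, 1],
    [0, 0, 0, 0, 0, 0, 1],
    [0, 0, 0, 0, 0, 0, 1],
    [0, 0, -0.05, 0, 0, 0, 1],
    [0, 0, -0.08, 0, 0, 0, 1],
    [0, 0, 0, 0, 0, 0, 1]
  ]
}}

```text
t: 50.65
ee_pos: [577.1, 93.3, 201.7]
eef_rot: [-0.001, 0.655, 0.755, -0.001]
contact_force: [-0.2, 0.5, -2.5]
gripper_width: 37.8
grip_force: 80.6
```

>>> {"op": "arm_command", "data": {
  "series": [
    [0, 0, -0.1, 0, 0, 0, 1],
    [0, 0, -0.13, 0, 0, 0, 1],
    [0, 0, -0.13, 0, 0, 0, 1],
    [0, 0, -0.11, 0, 0, 0, 1],
    [0, 0, 0, 0, 0, 0, 1],
    [0, 0, 0, 0, 0, 0, 1],
    [0, 0, 0, 0, 0, 0, 1],
    [0, 0, 0, 0, 0, 0, 1]
  ]
}}

```text
t: 51.65
ee_pos: [577.9, 93.4, 156.2]
eef_rot: [0.0, 0.655, 0.755, 0.0]
contact_force: [-0.2, -0.2, -2.6]
gripper_width: 37.9
grip_force: 80.6
```

>>> {"op": "arm_command", "data": {
  "series": [
    [-0.1, -0.014, 0, 0, 0, 0, 1],
    [-0.15, -0.02, 0, 0, 0, 0, 1],
    [-0.2, -0.027, 0, 0, 0, 0, 1],
    [-0.2, -0.027, 0, 0, 0, 0, 1],
    [0, 0, 0, 0, 0, 0, 1],
    [0, 0, 0.2, 0, 0, 0, 1],
    [0, 0, 0.4, 0, 0, 0, 1],
    [0, 0, 0.5, 0, 0, 0, 1]
  ]
}}

```text
t: 52.65
ee_pos: [512.6, 84.5, 266.7]
eef_rot: [-0.0, 0.655, 0.755, -0.001]
contact_force: [0.5, 0.4, -3.2]
gripper_width: 37.6
grip_force: 80.8
```

>>> {"op": "arm_command", "data": {
  "series": [
    [0, -0.1, 0.3, 0, 0, 0.9, 1],
    [0, -0.19, 0.1, 0, 0, 0.9, 1],
    [0, -0.19, 0, 0, 0, 0.9, 1],
    [0, -0.19, 0, 0, 0, 0.9, 1],
    [0, -0.19, 0, 0, 0, 0.9, 1],
    [0, -0.19, 0, 0, 0, 0.9, 1],
    [0, -0.19, 0, 0, 0, 0.9, 1],
    [0, -0.19, 0, 0, 0, 0.9, 1]
  ]
}}

```text
t: 53.65
ee_pos: [513.0, -59.3, 306.1]
eef_rot: [0.0, 0.346, 0.938, 0.0]
contact_force: [0.0, -0.6, -2.7]
gripper_width: 37.5
grip_force: 80.8
```

>>> {"op": "arm_command", "data": {
  "series": [
    [0, -0.19, 0, 0, 0, 0.9, 1],
    [0, -0.19, 0, 0, 0, 0.9, 1],
    [0, -0.19, 0, 0, 0, 0.9, 1],
    [0, -0.19, 0, 0, 0, 0.9, 1],
    [0, -0.19, -0.2, 0, 0, 0.9, 1],
    [0, -0.19, -0.2, 0, 0, 0.9, 1],
    [0, -0.19, -0.2, 0, 0, 0.9, 1],
    [0, -0.18, -0.2, 0, 0, 0.9, 1]
  ]
}}

```text
t: 54.65
ee_pos: [513.1, -210.4, 225.3]
eef_rot: [0.0, -0.007, 1.0, -0.0]
contact_force: [0.2, -0.9, -3.0]
gripper_width: 37.9
grip_force: 80.9
```

>>> {"op": "arm_command", "data": {
  "series": [
    [0, 0, 0, 0, 0, 0, 1],
    [0, 0, 0, 0, 0, 0, 1],
    [0, 0, 0, 0, 0, 0, 1],
    [0, 0, 0, 0, 0, 0, 1],
    [0, 0, 0, 0, 0, 0, 1],
    [0, 0, 0, 0, 0, 0, 1],
    [0, 0, 0, 0, 0, 0, 1],
    [0, 0, 0, 0, 0, 0, 1]
  ]
}}

```text
t: 55.65
ee_pos: [512.6, -209.5, 225.8]
eef_rot: [-0.0, -0.005, 1.0, 0.0]
contact_force: [-0.6, -0.7, -1.5]
gripper_width: 38.0
grip_force: 80.9
```

```bash
python3 - <<'E'
from h import *
st();R,p,_=pose();im,d=snap('wrist','w10.png')
E
```

```text
t 55.65 p [ 512.6 -209.5  225.8] psi 90.6 tilt [-0.  0. -1.] F [-0.6 -0.7 -1.5] w 38.0 g 80.9
```

View pics/w10.png

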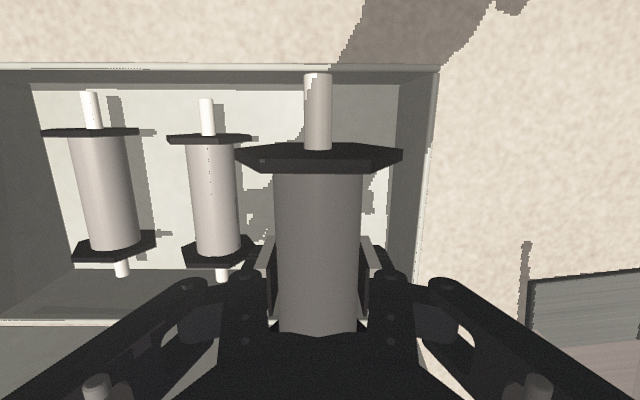

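Two reels lie on the floor at (103,185) and (210,190). The third is held level over its free place.

>>> {"op": "arm_command", "data": {
  "series": [
    [0.01, 0.01, -0.3, 0, 0, 0, 1],
    [0, 0, -0.4, 0, 0, 0, 1],
    [0, 0, -0.35, 0, 0, 0, 1],
    [0, 0, -0.15, 0, 0, 0, 1],
    [0, 0, -0.05, 0, 0, 0, 1],
    [0, 0, -0.04, 0, 0, 0, 1],
    [0, 0, 0, 0, 0, 0, 1],
    [0, 0, 0, 0, 0, 0, 1]
  ]
}}

```text
t: 56.7
ee_pos: [514.1, -208.6, 97.5]
eef_rot: [0.001, -0.005, 1.0, -0.0]
contact_force: [1.0, 0.4, -2.9]
gripper_width: 37.6
grip_force: 81.0
```

>>> {"op": "arm_command", "data": {
  "series": [
    [0, 0, 0, 0, 0, 0, 0.4],
    [0, 0, 0, 0, 0, 0, 0.35],
    [0, 0, 0, 0, 0, 0, 0.35],
    [0, 0, 0.2, 0, 0, 0, 0.35],
    [0, 0, 0.4, 0, 0, 0, 0.35],
    [0, 0, 0.5, 0, 0, 0, 0.35],
    [0, 0, 0.5, 0, 0, 0, 0.35],
    [0, 0, 0.5, 0, 0, 0, 0.35]
  ]
}}

```text
t: 57.7
ee_pos: [513.3, -208.6, 309.9]
eef_rot: [0.001, -0.005, 1.0, -0.0]
contact_force: [0.4, -0.6, 0.1]
gripper_width: 55.3
grip_force: 0.0
```

>>> {"op": "arm_command", "data": {
  "series": [
    [0, -0.05, 0.5, 0, 0, -0.9, 0],
    [0, -0.05, 0.5, 0, 0, -0.9, 0],
    [0, 0, 0.2, 0, 0, -0.9, 0],
    [0, 0, 0, 0, 0, -0.9, 0],
    [0, 0, 0, 0, 0, -0.9, 0],
    [0, 0, 0, 0, 0, -0.9, 0],
    [0, 0, 0, 0, 0, -0.9, 0],
    [0, 0, 0, 0, 0, -0.9, 0]
  ]
}}

```text
t: 58.7
ee_pos: [513.0, -218.6, 428.1]
eef_rot: [0.0, 0.349, 0.937, 0.0]
contact_force: [0.3, -0.0, -0.2]
gripper_width: 85.5
grip_force: 0.0
```

>>> {"op": "arm_command", "data": {
  "series": [
    [0, -0.1, 0, 0, 0, -0.9, 0],
    [0, -0.1, 0, 0, 0, -0.9, 0],
    [0, -0.1, 0, 0, 0, -0.9, 0],
    [0, -0.1, 0, 0, 0, -0.9, 0],
    [0, -0.1, 0, 0, 0, -0.9, 0],
    [0, -0.1, 0, 0, 0, -0.9, 0],
    [0, 0, 0, 0, 0, -0.9, 0],
    [0, 0, 0, 0, 0, -0.9, 0.6]
  ]
}}

```text
t: 59.7
ee_pos: [513.0, -278.7, 428.1]
eef_rot: [0.0, 0.657, 0.754, 0.0]
contact_force: [0.5, -0.1, 1.0]
gripper_width: 69.7
grip_force: 0.0
```

```bash
python3 - <<'E'
from h import *
st();R,p,_=pose();im,d=snap('wrist','w11.png');W=world('wrist',d,R,p);np.savez('/tmp/w11',im=im,W=W)
m=(W[...,2]>300)&(W[...,2]<350)&(W[...,0]>600)&(W[...,0]<720)&(W[...,1]<-220)&(W[...,1]>-390);P=W[m];print('bar',len(P),np.percentile(P,[2,50,98],axis=0).round(1))
m=(W[...,2]>34)&(W[...,2]<95)&(W[...,0]>425)&(W[...,0]<600)&(W[...,1]<-140)&(W[...,1]>-470)
n,l,s,_=cv2.connectedComponentsWithStats(m.astype(np.uint8))
for i in range(1,n):
    if s[i,4]>400:P=W[l==i];print(s[i,4],cv2.minAreaRect(P[:,:2].astype(np.float32)),np.percentile(P[:,2],[50,99]))
E
```

```text
t 59.7 p [ 513.  -278.7  428.1] psi 7.88 tilt [ 0.001  0.    -1.   ] F [ 0.5 -0.1  1. ] w 69.7 g 0.0
bar 2969 [[ 649.5 -305.2  303. ]
 [ 654.  -263.5  329.4]
 [ 661.6 -239.1  332.3]]
2677 ((515.0886840820312, -207.4529266357422), (168.76182556152344, 72.49050903320312), 0.425914466381073) [54.19938234 69.89365502]
2276 ((516.2778930664062, -302.82623291015625), (166.5750274658203, 72.48951721191406), 0.37762513756752014) [54.0880268  69.92492284]
2031 ((512.5833129882812, -399.5696716308594), (168.8937530517578, 71.12431335449219), 0.4239833354949951) [53.80131015 70.38225848]
```

View pics/w11.png

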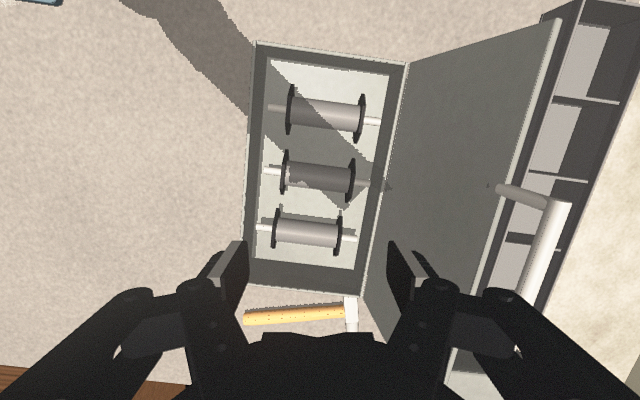

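All three reels lie side by side on the floor at (325,112), (318,177) and (308,232). The cover is still open, with its bar at (540,250).

>>> {"op": "arm_command", "data": {
  "series": [
    [0.2, -0.05, 0.1, 0, 0, -0.3, 0.6],
    [0.4, -0.1, 0, 0, 0, -0.4, 0.6],
    [0.4, -0.1, 0, 0, 0, -0.4, 0.6],
    [0.4, 0, 0, 0, 0, -0.27, 0.6],
    [0.03, 0, 0, 0, 0, 0, 0.6],
    [0, 0, -0.1, 0, 0, 0, 0.6],
    [0, 0, -0.2, 0, 0, 0, 0.6],
    [0, 0, -0.2, 0, 0, 0, 0.6]
  ],
  "squeeze": 40
}}

```text
t: 60.75
ee_pos: [655.1, -303.9, 386.8]
eef_rot: [0.0, 0.706, 0.708, 0.0]
contact_force: [-0.2, 1.4, 0.3]
gripper_width: 34.4
grip_force: 0.0
```

>>> {"op": "arm_command", "data": {
  "series": [
    [0, 0, -0.04, 0, 0, 0, 0.6],
    [0, 0, 0, 0, 0, 0, 0.6],
    [0, 0, 0, 0, 0, 0, 0.8],
    [0, 0, 0, 0, 0, 0, 1],
    [0, 0, 0, 0, 0, 0, 1],
    [0, 0, 0, 0, 0, 0, 1],
    [0, 0, 0, 0, 0, 0, 1],
    [0, 0, 0, 0, 0, 0, 1]
  ]
}}

```text
t: 61.75
ee_pos: [656.9, -303.8, 384.1]
eef_rot: [0.001, 0.706, 0.709, 0.0]
contact_force: [-1.2, 0.2, 5.4]
gripper_width: 10.5
grip_force: 39.3
```

```bash
python3 - <<'E'
from h import *
st();c=np.array([612.5,90+54]);x,z=657-612.5,0
# offset of TCP above bar at grasp chosen so that the arc starts at the measured TCP
_,p,s=pose();a0=np.pi/2+np.arcsin((p[0]-612.5)/240);off=p[2]-90-240*np.sin(a0);print(a0,off)
a=np.linspace(a0,.0125,36);D=np.c_[np.diff(-240*np.cos(a)),np.diff(240*np.sin(a))]/100
for i in range(0,35,8):print([[float(x),0,float(z)] for x,z in D[i:i+8].round(3)])
E
```

```text
t 61.75 p [ 656.9 -303.8  384.1] psi 0.25 tilt [ 0.002 -0.001 -1.   ] F [-1.2  0.2  5.4] w 10.5 g 39.3
1.756774325237483 58.19111137117048
[[-0.118, 0, 0.019], [-0.119, 0, 0.013], [-0.119, 0, 0.007], [-0.12, 0, 0.001], [-0.12, 0, -0.005], [-0.119, 0, -0.011], [-0.118, 0, -0.016], [-0.117, 0, -0.022]]
[[-0.116, 0, -0.028], [-0.115, 0, -0.034], [-0.113, 0, -0.04], [-0.111, 0, -0.045], [-0.108, 0, -0.051], [-0.106, 0, -0.056], [-0.103, 0, -0.061], [-0.1, 0, -0.066]]
[[-0.096, 0, -0.071], [-0.093, 0, -0.076], [-0.089, 0, -0.08], [-0.085, 0, -0.085], [-0.08, 0, -0.089], [-0.076, 0, -0.093], [-0.071, 0, -0.096], [-0.066, 0, -0.1]]
[[-0.061, 0, -0.103], [-0.056, 0, -0.106], [-0.051, 0, -0.108], [-0.045, 0, -0.111], [-0.039, 0, -0.113], [-0.034, 0, -0.115], [-0.028, 0, -0.116], [-0.022, 0, -0.118]]
[[-0.016, 0, -0.118], [-0.01, 0, -0.119], [-0.004, 0, -0.12]]
```

>>> {"op": "arm_command", "data": {
  "series": [
    [-0.118, 0, 0.019, 0, 0, 0, 1],
    [-0.119, 0, 0.013, 0, 0, 0, 1],
    [-0.119, 0, 0.007, 0, 0, 0, 1],
    [-0.12, 0, 0.001, 0, 0, 0, 1],
    [-0.12, 0, -0.005, 0, 0, 0, 1],
    [-0.119, 0, -0.011, 0, 0, 0, 1],
    [-0.118, 0, -0.016, 0, 0, 0, 1],
    [-0.117, 0, -0.022, 0, 0, 0, 1]
  ]
}}

```text
t: 62.75
ee_pos: [560.6, -304.2, 381.7]
eef_rot: [0.001, 0.706, 0.708, -0.0]
contact_force: [1.9, -2.5, 7.6]
gripper_width: 10.6
grip_force: 41.8
```

>>> {"op": "arm_command", "data": {
  "series": [
    [-0.116, 0, -0.028, 0, 0, 0, 1],
    [-0.115, 0, -0.034, 0, 0, 0, 1],
    [-0.113, 0, -0.04, 0, 0, 0, 1],
    [-0.111, 0, -0.045, 0, 0, 0, 1],
    [-0.108, 0, -0.051, 0, 0, 0, 1],
    [-0.106, 0, -0.056, 0, 0, 0, 1],
    [-0.103, 0, -0.061, 0, 0, 0, 1],
    [-0.1, 0, -0.066, 0, 0, 0, 1]
  ]
}}

```text
t: 63.75
ee_pos: [473.3, -304.1, 342.9]
eef_rot: [0.0, 0.706, 0.708, -0.0]
contact_force: [2.5, -6.3, 1.3]
gripper_width: 10.8
grip_force: 42.0
```

>>> {"op": "arm_command", "data": {
  "series": [
    [-0.096, 0, -0.071, 0, 0, 0, 1],
    [-0.093, 0, -0.076, 0, 0, 0, 1],
    [-0.089, 0, -0.08, 0, 0, 0, 1],
    [-0.085, 0, -0.085, 0, 0, 0, 1],
    [-0.08, 0, -0.089, 0, 0, 0, 1],
    [-0.076, 0, -0.093, 0, 0, 0, 1],
    [-0.071, 0, -0.096, 0, 0, 0, 1],
    [-0.066, 0, -0.1, 0, 0, 0, 1]
  ]
}}

```text
t: 64.75
ee_pos: [408.0, -304.0, 273.9]
eef_rot: [0.0, 0.706, 0.708, -0.0]
contact_force: [3.1, -6.5, 0.1]
gripper_width: 10.5
grip_force: 42.0
```

>>> {"op": "arm_command", "data": {
  "series": [
    [-0.061, 0, -0.103, 0, 0, 0, 1],
    [-0.056, 0, -0.106, 0, 0, 0, 1],
    [-0.051, 0, -0.108, 0, 0, 0, 1],
    [-0.045, 0, -0.111, 0, 0, 0, 1],
    [-0.039, 0, -0.113, 0, 0, 0, 1],
    [-0.034, 0, -0.1, 0, 0, 0, 1],
    [-0.02, 0, -0.08, 0, 0, 0, 1],
    [0, 0, 0, 0, 0, 0, 1]
  ]
}}

```text
t: 65.75
ee_pos: [377.9, -303.9, 201.6]
eef_rot: [0.001, 0.706, 0.708, -0.001]
contact_force: [3.7, -7.2, -4.0]
gripper_width: 10.6
grip_force: 41.1
```

>>> {"op": "arm_command", "data": {
  "series": [
    [-0.02, 0, -0.1, 0, 0, 0, 1],
    [-0.015, 0, -0.1, 0, 0, 0, 1],
    [-0.01, 0, -0.08, 0, 0, 0, 1],
    [-0.01, 0, -0.07, 0, 0, 0, 1],
    [0, 0, -0.06, 0, 0, 0, 1],
    [0, 0, -0.05, 0, 0, 0, 1],
    [0, 0, -0.04, 0, 0, 0, 1],
    [0, 0, 0, 0, 0, 0, 1]
  ]
}}

```text
t: 66.75
ee_pos: [371.9, -303.7, 151.7]
eef_rot: [-0.0, 0.706, 0.708, -0.001]
contact_force: [1.0, -6.1, -1.6]
gripper_width: 10.3
grip_force: 41.5
```

>>> {"op": "arm_command", "data": {
  "series": [
    [0, 0, -0.03, 0, 0, 0, 1],
    [0, 0, -0.03, 0, 0, 0, 1],
    [0, 0, -0.02, 0, 0, 0, 1],
    [0, 0, 0, 0, 0, 0, 1],
    [0, 0, 0, 0, 0, 0, 1],
    [0, 0, 0, 0, 0, 0, 1],
    [0, 0, 0, 0, 0, 0, 1],
    [0, 0, 0, 0, 0, 0, 1]
  ]
}}

```text
t: 67.75
ee_pos: [371.7, -304.3, 147.6]
eef_rot: [-0.0, 0.706, 0.708, 0.001]
contact_force: [-10.9, 5.0, 59.9]
gripper_width: 10.0
grip_force: 49.2
```

>>> {"op": "arm_command", "data": {
  "series": [
    [0, 0, 0.03, 0, 0, 0, 1],
    [0, 0, 0, 0, 0, 0, 1],
    [0, 0, 0, 0, 0, 0, 0.6],
    [0, 0, 0, 0, 0, 0, 0.6],
    [0, 0, 0, 0, 0, 0, 0.6],
    [0, 0, 0.2, 0, 0, 0, 0.6],
    [0, 0, 0.4, 0, 0, 0, 0.6],
    [0, 0, 0.4, 0, 0, 0, 0.6]
  ]
}}

```text
t: 68.75
ee_pos: [372.2, -302.9, 247.8]
eef_rot: [-0.001, 0.706, 0.709, -0.0]
contact_force: [0.2, -0.6, 0.2]
gripper_width: 34.3
grip_force: 0.0
```

>>> {"op": "arm_command", "data": {
  "series": [
    [0, 0, 0.3, 0, 0, 0, 0],
    [0, 0.3, 0, 0, 0, 0, 0],
    [0, 0.3, 0, 0, 0, 0, 0],
    [0.05, 0.4, 0, 0, 0, 0, 0],
    [0.05, 0.4, 0, 0, 0, 0, 0],
    [0, 0, 0, 0, 0, 0, 0],
    [0, 0, 0, 0, 0, 0, 0],
    [0, 0, 0, 0, 0, 0, 0]
  ]
}}

```text
t: 69.75
ee_pos: [382.5, -164.5, 277.2]
eef_rot: [0.0, 0.706, 0.708, -0.0]
contact_force: [-0.1, 0.2, 0.8]
gripper_width: 85.5
grip_force: 0.0
```

```bash
python3 - <<'E'
from h import *
st();im,d=snap('top','t12.png');W=world('top',d);v,u=np.mgrid[0:400,0:640]
m=(W[...,0]>420)&(W[...,0]<600)&(W[...,1]<-150)&(W[...,1]>-465);P=W[m];P=P[(P[:,2]>60)&(P[:,2]<130)]
A=np.c_[P[:,0]-514,P[:,1]+304,np.ones(len(P))];print('cover plane',np.linalg.lstsq(A,P[:,2],rcond=None)[0])
for c in ((600,412),(641,180)):
    m=(W[...,2]>205)&(W[...,2]<265)&(np.hypot(W[...,0]-c[0],W[...,1]-c[1])<40);P=W[m];print('knob',len(P),np.percentile(P,[2,50,98],axis=0).round(1) if len(P) else '')
E
```

```text
t 69.75 p [ 382.5 -164.5  277.2] psi 0.13 tilt [-0. -0. -1.] F [-0.1  0.2  0.8] w 85.5 g 0.0
cover plane [-4.57491470e-04 -1.98443639e-03  9.55126576e+01]
knob 68 [[562.7 402.9 206.8]
 [590.6 409.7 233.6]
 [603.9 421.1 247.3]]
knob 67 [[603.4 169.2 207.3]
 [632.9 175.6 235.4]
 [648.6 188.2 245.8]]
```

View pics/t12.png

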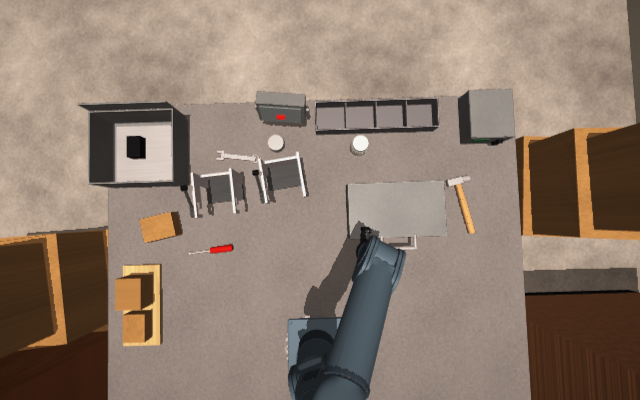

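The cover is level and shut (slope 0.0005), the stands are empty, both levers point to the rear and the bystanders are unmoved. I'm handing in.

```bash
python3 -c "
from rig import arm
print(arm.hand_in())"
```

```text
the job is handed in; nothing more can be done
None
```

I handed the job in at about 70 s: the three reels present lie side by side in the case, the cover is shut and both cam levers are open (about 1.7 rad each). Nothing else on the bench was disturbed; hand-in returned no verdict.

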